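# Herd the felt wheels into the stowing slot

### The job

Push the three loose felt polishing wheels across the table with the fingertips, one after another, through the gate of the wooden stowing slot, until all three stand in a row inside it, each wholly past the two steel gate pins. Keep the wheels flat on the table all the time: only push them, do not pick them up or tip them over the walls. Leave the pen, the grey tile, the spanner and the wood block where they lie.

Things in the scene. Friction and masses are not known exactly. Their poses are not given: they have to be found in the camera images.
- wheel_1: cream felt polishing wheel, a flat cylinder 58 mm in diameter and 25 mm high with a small centre bore, lying flat on the table, about 60 g; one of three alike. Origin: centre of its underside; z up
- wheel_2: cream felt polishing wheel, a flat cylinder 58 mm in diameter and 25 mm high with a small centre bore, lying flat on the table, about 60 g; one of three alike. Origin: centre of its underside; z up
- wheel_3: cream felt polishing wheel, a flat cylinder 58 mm in diameter and 25 mm high with a small centre bore, lying flat on the table, about 60 g; one of three alike. Origin: centre of its underside; z up
- slot: straight stowing slot of brown wooden laths, screwed to the table (it does not move) and without a floor: the wheels slide in on the table top. All its walls and pins are 10 mm high, so 15 mm of a wheel stands above them; walls 12 mm thick. Origin: on the table top, midway between the two steel gate pins; x runs through the gate into the slot, y across it, z up
- gate (a point): the same point as the slot's origin, the middle of the gate: two round steel pins, 12 mm in diameter, stand at x = 0, y = +-38.5 mm of the slot, 65 mm clear between them. In front of them two lath wings flare out as a funnel to a mouth about 150 mm wide inside at x = -56 mm
- slot_end (a point): middle of the inside of the slot's closed end, on the table top: the slot's x = 205 mm, y = 0. From the gate to here the slot is 68 mm wide inside, so three wheels fit in single file with 31 mm to spare
- pen: black marker pen with a white band, 128 mm long, 17 mm thick, lying on the table; leave alone. Origin: under its middle; its y axis runs along it
- tile: grey granite sample tile, 56 x 56 x 10 mm, flat on the table; leave alone. Origin: centre of its underside
- spanner: dark two-pin spanner, 165 mm long, 42 mm wide, 11 mm high, flat on the table; leave alone. Origin: under its middle; its y axis runs along it
- block: wood packing block, 42 x 60 x 30 mm, on the table; leave alone. Origin: centre of its underside
There are look-alikes about, which are no part of the job. What is shaped like the wheel_2 but pink is not meant.

How it is judged:
On the way, in this order (a step that is already met when the one before it is completed fails the run):
1. a first wheel is in the slot, wholly past the gate (((x of wheel_1 in the frame of slot between 0.03 and 0.19 m and y of wheel_1 in the frame of slot between -0.012 and 0.012 m) or (x of wheel_2 in the frame of slot between 0.03 and 0.19 m and y of wheel_2 in the frame of slot between -0.012 and 0.012 m) or (x of wheel_3 in the frame of slot between 0.03 and 0.19 m and y of wheel_3 in the frame of slot between -0.012 and 0.012 m))), for 0.1 s.
2. a second wheel is in the slot with it ((((x of wheel_1 in the frame of slot between 0.03 and 0.19 m and y of wheel_1 in the frame of slot between -0.012 and 0.012 m) and (x of wheel_2 in the frame of slot between 0.03 and 0.19 m and y of wheel_2 in the frame of slot between -0.012 and 0.012 m)) or ((x of wheel_1 in the frame of slot between 0.03 and 0.19 m and y of wheel_1 in the frame of slot between -0.012 and 0.012 m) and (x of wheel_3 in the frame of slot between 0.03 and 0.19 m and y of wheel_3 in the frame of slot between -0.012 and 0.012 m)) or ((x of wheel_2 in the frame of slot between 0.03 and 0.19 m and y of wheel_2 in the frame of slot between -0.012 and 0.012 m) and (x of wheel_3 in the frame of slot between 0.03 and 0.19 m and y of wheel_3 in the frame of slot between -0.012 and 0.012 m)))), for 0.1 s.
3. all three are in the slot (x of wheel_1 in the frame of slot between 0.03 and 0.19 m and y of wheel_1 in the frame of slot between -0.012 and 0.012 m and x of wheel_2 in the frame of slot between 0.03 and 0.19 m and y of wheel_2 in the frame of slot between -0.012 and 0.012 m and x of wheel_3 in the frame of slot between 0.03 and 0.19 m and y of wheel_3 in the frame of slot between -0.012 and 0.012 m), for 0.1 s.
At the end, for the whole second after the job is handed in: All three wheels lie flat and at rest on the table inside the slot: each wheel's centre at least 30 mm past the gate line (its rim is then clear of it) and within 12 mm of the slot's centre line (all of step 3 and linear speed of each of wheel_1, wheel_2, wheel_3 below 0.01 m/s and height (world z) of each of wheel_1, wheel_2, wheel_3 below 0.005 m and angle between each of wheel_1, wheel_2, wheel_3's own z axis and vertical below 0.1 rad); the robot touches nothing.
It fails at once if a wheel is lifted more than 8 mm off the table or tipped more than 0.3 rad (height (world z) of any of wheel_1, wheel_2, wheel_3 above 0.008 m or angle between any of wheel_1, wheel_2, wheel_3's own z axis and vertical above 0.3 rad).
It fails at once if the black marker pen is moved more than 20 mm (distance of pen from where it was at the start of the episode above 0.02 m).
It fails at once if the grey sample tile is moved more than 20 mm (distance of tile from where it was at the start of the episode above 0.02 m).
It fails at once if the two-pin spanner is moved more than 20 mm (distance of spanner from where it was at the start of the episode above 0.02 m).
It fails at once if the wood block is moved more than 20 mm (distance of block from where it was at the start of the episode above 0.02 m).
It also fails if it takes over 72 s, if anything falls off the work surface, if the arm or the gripper's body presses on something with over 40 N, if the wrist force passes 120 N, or if a joint passes its speed limit or range.

### The arm

A 7-joint arm with a two-finger parallel gripper is mounted at the origin on a cart in front of the work surface, level with it; the furniture and walls round the work are solid. World frame = base frame: x ahead of the robot, y to its left, z up, the work surface at z = 0. Lengths are in m, angles in rad, forces in N, time in s.
With the tool pointing down it reaches from about 0.4 to 0.875 m from the base axis. Payload 19.3 kg.
Tool frame: the origin (TCP) lies on the centre line of the jaws, within the pads' length; the fingertips stand 8 mm ahead of it and the grasp point (between the pads) lies 11 mm behind it (bot.tip_extent is the distance from the TCP to the fingertips, in m); x points along the fingers, y is the direction in which the jaws open and shut, and the axes are right-handed (so a half turn about x gives the same grasp; the last joint's range is limited). The gripper opens to 85 mm and grips with 20 to 120 N. Pads are 22 mm wide; open, the fingers measure 114 mm over their backs; the gripper's body (76 mm by 85 mm) begins 54 mm behind the grasp point. The pads swing forward as they close: fully open they stand 13 mm farther back than shut.
Start: joints at [-1.29, 0.521, -0.036, 1.599, 0.021, 1.021, -0.113], TCP at [0.215, 0.587, 0.239] pointing down, gripper open.
Joint ranges: [-2.91, 2.91], [-0.3, 2.13], [-1.5, 1.42], [0.17, 2.43], [-1.26, 4.41], [0.16, 1.93], [-2.52, 2.52]. Speed limits (rad/s): [1.89, 1.89, 2.39, 2.39, 3.01, 3.01, 3.01].

### API

Orientations are given as [roll, pitch, yaw] about the fixed x, y, z axes, in that order (R = Rz(yaw) Ry(pitch) Rx(roll)).
In Python, from workcell import sensors, imaging, order, bot gives the robot as it stands.
- The arm moves only by the tool arm_command, never from a script. Its argument "commands" is a list of rows, each an object of numbers: "dx", "dy", "dz": the shift along the tool's x, y, z in cm; "twist": the turn about the tool's x in rad. A call has 1 to 12 rows; each row is the pose to reach, as a shift and turn from the pose measured when the call began, along the tool's axes at that moment; what a row does not reach only later rows make up. A row lasts 1/12 s, in which the tool goes at most 41.7 mm and 7.16 degrees, less where a joint would pass 70% of its speed; a pose out of reach is approached as far as the arm can. A call with a gripper value outside its range is refused whole. "grip" is the closure, from -1 (fully open) to 1 (shut), set as the call begins (left out, the last holds). The fingers move at their own pace and stop on an object; "squeeze" is the grip in N (left out, the last holds). Time passes only in rows, so rows that repeat a pose let the fingers close. It gives the time, the measured TCP pose, the force and the opening at its end, in the units of the state.
- sensors.observe(): the state, without advancing time (a new reading comes with each control period).
- imaging.grab_frame(name): name is "scene" or "top"; returns the picture (384x512x3 uint8, red, green, blue); there is no depth.
- imaging.camera_info(name): a dict with "fx", "fy", "cx", "cy" (pixels), "origin" and "attitude" of the camera in the world. Camera axes: x right, y down, z forward; pixel columns grow to the right and rows downward; lengths in m; the calibration is good to about 2 mm. A picture is of the moment at which its call begins. camera_info takes no time and is no camera call.
- order.job_done(): hands the job in, once; it reports no verdict.
The state is a dict: "clock": time; "qpos": joint angles; "qd": joint speeds; "joint_efforts": joint torques, N m; "position": TCP position; "tool_rot": TCP orientation; "force": force on the tool from outside, world axes, zero at the start; "moment": the same for the moment, N m; "grip_width": finger opening in m.
Only numpy, scipy, OpenCV 4.12 (cv2) and the standard library are available. Lean on these libraries where they do the work, as an engineer would, in place of code of your own. Each camera call takes 0.05 s, during which the arm holds its last target.

## Working session

There is one attempt and no reset: what is moved stays moved. The work goes in short steps, Python scripts to look and compute and a tool call to move; the robot and the scene stay as the last step left them, time stands still between calls to the robot, and variables do not carry over. Pictures are saved under pics/ and viewed, and the job is handed in when it is done.

Besides the shell and the picture viewer there is one more tool, called after "Request:" as name(argument=value, ...) on one line, values as JSON. arm_command: Moves the arm, as the interface text tells. Its arguments: {"type":"object","properties":{"commands":{"type":"array"},"grip":{"type":"number"},"squeeze":{"type":"number"}},"required":["commands"]}

```bash
mkdir -p pics; ls; python3 - <<'E'
from workcell import sensors, imaging, order, bot
import cv2
for n in("scene","top"):
    im=imaging.grab_frame(n); cv2.imwrite(f"pics/{n}0.png",im[:,:,::-1]); print(imaging.camera_info(n))
s=sensors.observe(); print(s); print(bot.tip_extent)
E
```

```text
pics
{'fx': 492.4331550528441, 'fy': 492.4331550528441, 'cx': 251.52458404643528, 'cy': 183.1015644646792, 'origin': array([-0.38443764, -0.67600346,  0.99325442]), 'attitude': array([-2.27261706, -0.00333556, -1.01686053])}
{'fx': 394.12455213158074, 'fy': 394.12455213158074, 'cx': 252.53299504566476, 'cy': 186.38775235765243, 'origin': array([ 0.43665435, -0.08854826,  1.10204168]), 'attitude': array([-3.02817979,  0.00828003, -1.54143488])}
{'clock': 0.1, 'qpos': array([-1.29021037,  0.52196086, -0.03628426,  1.59993221,  0.02120809,
        1.02109391, -0.11280652]), 'qd': array([-6.50767051e-05, -1.30640440e-03,  1.30900045e-03,  2.25043344e-04,
       -5.72571479e-04,  6.91684260e-04,  1.01139332e-03]), 'joint_efforts': array([ 3.61090708e-03, -9.28478909e+01,  1.98439747e+00, -3.70527613e+01,
        1.82509498e-02,  5.41330766e-03, -4.29399347e-05]), 'position': array([0.21473123, 0.5866526 , 0.23878648]), 'tool_rot': array([-1.47334481,  1.56978687, -1.82418181]), 'force': array([ 0.89768431, -0.19494129, -0.91355538]), 'moment': array([ 0.02316605, -0.01818521,  0.01230462]), 'grip_width': 0.08531360126749264}
0.008
```

View pics/scene0.png

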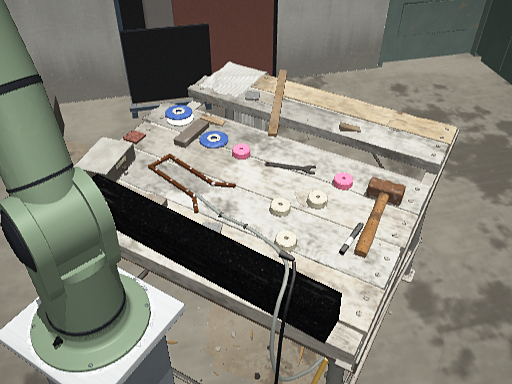

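View pics/top0.png

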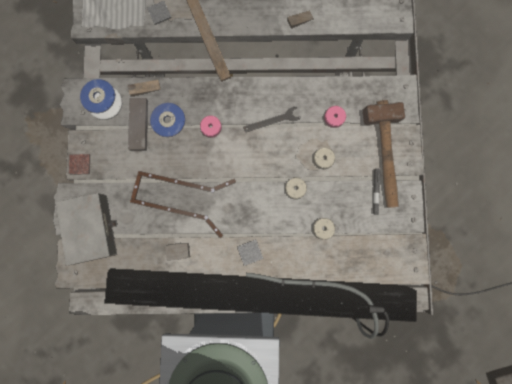

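```bash
cat > h.py <<'E'
import numpy as np, cv2
from scipy.spatial.transform import Rotation as R
from workcell import sensors, imaging, order, bot
def px2w(n,uv,z):
    c=imaging.camera_info(n); r=R.from_euler('xyz',c['attitude']).as_matrix()
    uv=np.atleast_2d(uv).astype(float)
    d=np.c_[(uv[:,0]-c['cx'])/c['fx'],(uv[:,1]-c['cy'])/c['fy'],np.ones(len(uv))]@r.T
    o=np.array(c['origin']); t=(z-o[2])/d[:,2]
    return o+d*t[:,None]
def w2px(n,p):
    c=imaging.camera_info(n); r=R.from_euler('xyz',c['attitude']).as_matrix()
    q=(np.atleast_2d(p)-c['origin'])@r
    return np.c_[q[:,0]/q[:,2]*c['fx']+c['cx'],q[:,1]/q[:,2]*c['fy']+c['cy']]
def wheels(im,n,lo=(15,45,150),hi=(35,150,255)):
    hsv=cv2.cvtColor(im,cv2.COLOR_RGB2HSV)
    m=cv2.inRange(hsv,lo,hi); m=cv2.morphologyEx(m,cv2.MORPH_OPEN,np.ones((3,3)))
    m=cv2.morphologyEx(m,cv2.MORPH_CLOSE,np.ones((5,5)))
    k,l,st,ce=cv2.connectedComponentsWithStats(m)
    return [(st[i][4],st[i][:4],ce[i]) for i in range(1,k) if st[i][4]>80],m
E
python3 - <<'E'
from h import *
t=cv2.imread('pics/top0.png');s=cv2.imread('pics/scene0.png')
hv=cv2.cvtColor(t,cv2.COLOR_BGR2HSV);hs=cv2.cvtColor(s,cv2.COLOR_BGR2HSV)
for p in[(300,190),(324,163),(328,228),(270,200),(250,250)]:print(p,hv[p[1],p[0]])
for p in[(281,210),(318,203),(287,244),(300,220)]:print(p,hs[p[1],p[0]])
a=cv2.resize(t[150:260,110:270],(800,550),interpolation=cv2.INTER_CUBIC);cv2.imwrite('pics/z1.png',a)
a=cv2.resize(t[90:250,220:440],(800,582),interpolation=cv2.INTER_CUBIC);cv2.imwrite('pics/z2.png',a)
print(px2w('top',[(295,188),(324,158),(323,228)],.025))
print(px2w('scene',[(280,203),(317,194),(287,236)],.025))
E
```

```text
(300, 190) [ 20  37 187]
(324, 163) [ 20  37 187]
(328, 228) [ 21  36 182]
(270, 200) [ 18  16 162]
(250, 250) [ 18   9 138]
(281, 210) [ 23  18 249]
(318, 203) [ 24  37 230]
(287, 244) [ 25  19 248]
(300, 220) [ 30  12 226]
[[ 0.55788007 -0.19276695  0.025     ]
 [ 0.64372498 -0.27153184  0.025     ]
 [ 0.45084503 -0.27053388  0.025     ]]
[[ 0.5589287  -0.19364807  0.025     ]
 [ 0.65161767 -0.26761489  0.025     ]
 [ 0.4537141  -0.27413329  0.025     ]]
```

View pics/z1.png

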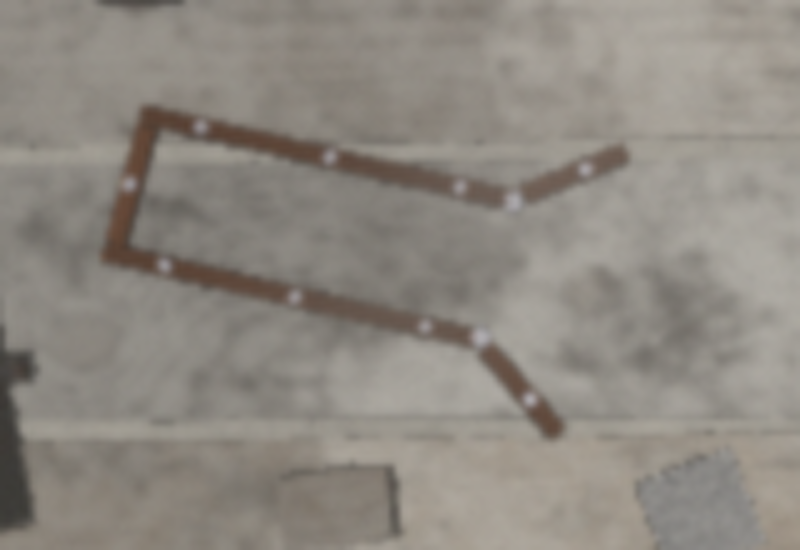

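View pics/z2.png

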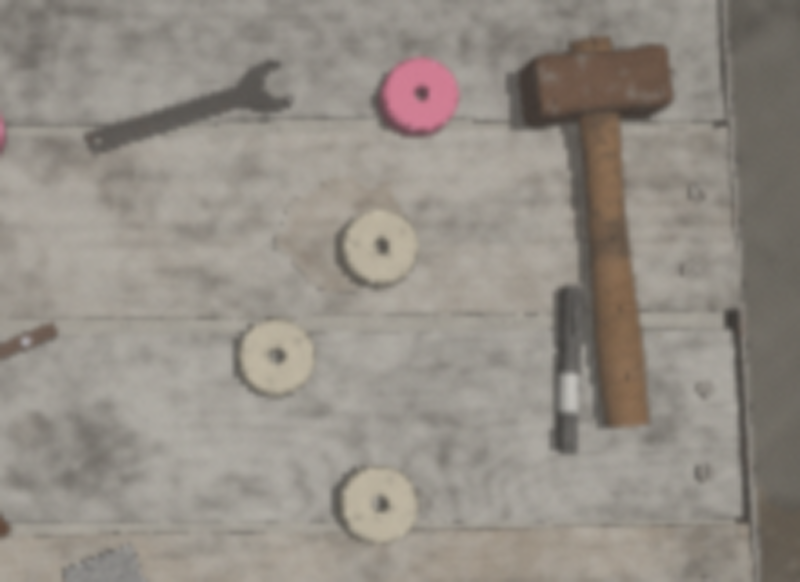

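```bash
python3 - <<'E'
from h import *
t=cv2.imread('pics/top0.png')
f=lambda p,s,ox,oy:[((u+.5)/s-.5+ox,(v+.5)/s-.5+oy) for u,v in p]
pins=px2w('top',f([(513,200),(480,338)],5,110,150),.01)[:,:2]
up=px2w('top',f([(201,126),(330,157),(460,187)],5,110,150),.01)[:,:2]
lo=px2w('top',f([(164,265),(295,297),(425,327)],5,110,150),.01)[:,:2]
g=pins.mean(0)
print('gate',g,'pin dist',np.linalg.norm(pins[0]-pins[1]))
d=(up[0]-up[2]+lo[0]-lo[2]);d/=np.linalg.norm(d);print('axis',d,np.degrees(np.arctan2(d[1],d[0])))
e=pins[1]-pins[0];e/=np.linalg.norm(e);print('pin normal',e, d@e)
n=np.array([-d[1],d[0]])
for q in list(up)+list(lo):print((q-g)@d,(q-g)@n)
W=px2w('top',f([(278,356),(382,245),(380,504)],800/220,220,90),.025)[:,:2]
for w in W:print('wheel',w,'slot',(w-g)@d,(w-g)@n)
st=sensors.observe();r=R.from_euler('xyz',st['tool_rot']).as_matrix();print(np.round(r,3))
sc=cv2.imread('pics/scene0.png')
a=cv2.resize(sc[140:270,130:370],(800,433),interpolation=cv2.INTER_CUBIC);cv2.imwrite('pics/z3.png',a)
print((np.array(w2px('scene',np.c_[np.vstack([pins,up,lo]),np.full(8,.01)]))-[130,140])*800/240)
E
```

```text
gate [0.50989133 0.04387169] pin dist 0.07871869280505264
axis [0.20152298 0.97948379] 78.37396716192686
pin normal [-0.98136408  0.19215762] -0.009552142636580097
0.18092871964703192 -0.03969175823431838
0.10597391573374979 -0.03933260254739271
0.03096314377444103 -0.03964803949243269
0.18078691476565606 0.040516198523886375
0.10519676393344392 0.04096753226521306
0.030779468941325626 0.04047247978200068
wheel [ 0.55924302 -0.19572864] slot -0.2247391443012306 -0.09662415246593112
wheel [ 0.64655387 -0.27340788] slot -0.28322955163130986 -0.19779785984206752
wheel [ 0.45029427 -0.2736207 ] slot -0.3229888266790378 -0.0056076523119560715
[[-0.     0.344  0.939]
 [-0.001  0.939 -0.344]
 [-1.    -0.001  0.   ]]
[[277.88183499 139.82003065]
 [214.84709935 180.83262591]
 [152.63395824  58.51004139]
 [202.63861594  91.18770589]
 [255.76676198 125.22917491]
 [ 88.23679231  95.211582  ]
 [138.40543577 130.12514208]
 [191.18021939 165.81918618]]
```

View pics/z3.png

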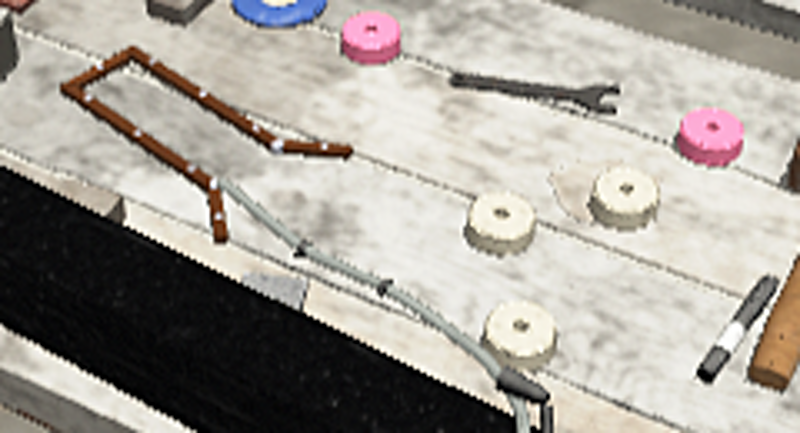

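```bash
python3 - <<'E'
from h import *
def tri(a,b):
    P=[]
    for n,uv in(('top',a),('scene',b)):
        c=imaging.camera_info(n);o=np.array(c['origin']);d=px2w(n,uv,0)[0]-o;P.append((o,d/np.linalg.norm(d)))
    (o1,d1),(o2,d2)=P
    s=np.linalg.lstsq(np.c_[d1,-d2],o2-o1,rcond=None)[0]
    p,q=o1+s[0]*d1,o2+s[1]*d2
    print(np.round((p+q)/2,3),'gap',np.linalg.norm(p-q))
tri((250,276),(197,197))   # hose end
tri((378,308),(288,256))   # hose boot
tri((415,285),(341,293))   # rail far right corner
tri((415,320),(335,342))
tri((112,270),(100,175))
t=cv2.imread('pics/top0.png')
cv2.imwrite('pics/z4.png',cv2.resize(t[240:384,100:440],(800,339),interpolation=cv2.INTER_CUBIC))
sc=cv2.imread('pics/scene0.png')
cv2.imwrite('pics/z5.png',cv2.resize(sc[150:384,60:380],(800,585),interpolation=cv2.INTER_CUBIC))
E
```

```text
[ 0.332 -0.077  0.165] gap 0.0031436494338528357
[ 0.271 -0.37   0.178] gap 0.00344102429319236
[ 0.313 -0.49   0.085] gap 0.006079258948881021
[ 0.22  -0.516  0.032] gap 0.008175934024814946
[0.327 0.275 0.087] gap 0.003784724187307285
```

View pics/z4.png

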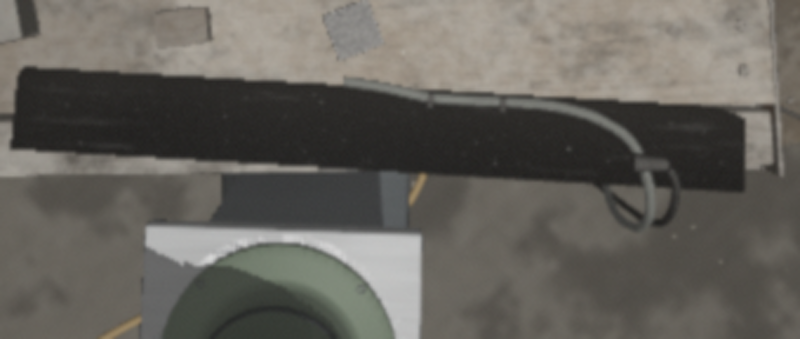

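View pics/z5.png

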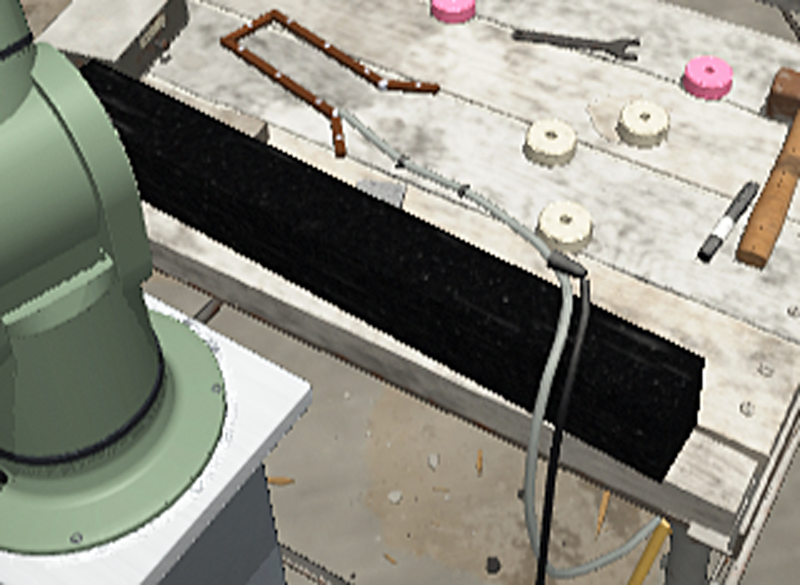

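Request:
arm_command(commands=[{"dy": -2.7,"dz": 3.1,"twist": 0.118},{"dy": -5.5,"dz": 6.2,"twist": 0.237},{"dy": -8.2,"dz": 9.3,"twist": 0.355},{"dy": -11,"dz": 12.4,"twist": 0.473},{"dy": -13.7,"dz": 15.5,"twist": 0.592},{"dy": -16.5,"dz": 18.6,"twist": 0.71},{"dy": -19.2,"dz": 21.6,"twist": 0.828},{"dy": -22,"dz": 24.7,"twist": 0.947},{"dy": -24.7,"dz": 27.8,"twist": 1.065},{"dy": -27.5,"dz": 31,"twist": 1.183},{"dy": -30.2,"dz": 34,"twist": 1.302},{"dy": -33,"dz": 37.1,"twist": 1.42}], grip=0.06)

```text
validation failed for argument at $.co...
```

```bash
cat >> h.py <<'E'
G=np.array([0.5099,0.0439]);ang=np.radians(78.5)
D=np.array([np.cos(ang),np.sin(ang)]);N=np.array([-D[1],D[0]])
G=G-N*0.0+N*0.0004
def toslot(p):
    p=np.asarray(p)[:2]-G; return np.array([p@D,p@N])
def toworld(s): return G+s[0]*D+s[1]*N
def move(tslot,z,head):
    """print command shift for target TCP in slot frame [m], z, push heading deg in slot frame"""
    st=sensors.observe(); r=R.from_euler('xyz',st['tool_rot']).as_matrix(); p=st['position']
    t=np.r_[toworld(tslot),z]-p; c=r.T@t*100
    h=np.arctan2(-r[1,2],-r[0,2]); want=ang+np.radians(head)
    tw=-(want-h); tw=(tw+np.pi)%(2*np.pi)-np.pi
    print('cmd cm',np.round(c,2),'twist',round(tw,3),'dist',round(np.linalg.norm(c),1))
def stat():
    st=sensors.observe(); r=R.from_euler('xyz',st['tool_rot']).as_matrix()
    h=np.degrees(np.arctan2(-r[1,2],-r[0,2])-ang)
    print('t',round(st['clock'],2),'pos',np.round(st['position'],4),'slot',np.round(toslot(st['position'])*1000,1),'pushhead',round((h+180)%360-180,2),'F',np.round(st['force'],1),'grip',round(st['grip_width'],4),'q',np.round(st['qpos'],2),'downaxis',np.round(r[:,0],3))
E
python3 - <<'E'
from h import *
stat(); move((-.375,-.006),.12,0); print(bot.tip_extent)
E
```

```text
t 0.1 pos [0.2147 0.5867 0.2388] slot [473.  397.1] pushhead 81.4 F [ 0.9 -0.2 -0.9] grip 0.0853 q [-1.29  0.52 -0.04  1.6   0.02  1.02 -0.11] downaxis [-0.    -0.001 -1.   ]
cmd cm [ 11.96 -77.81  52.53] twist 1.421 dist 94.6
0.008
```

Request:
arm_command(commands=[{"dx": 0,"dy": -2.7,"dz": 3.1,"twist": 0.118},{"dx": 0,"dy": -5.5,"dz": 6.2,"twist": 0.237},{"dx": 0,"dy": -8.2,"dz": 9.3,"twist": 0.355},{"dx": 0,"dy": -11,"dz": 12.4,"twist": 0.473}], grip=0.06)

```text
clock: 0.43
position: [0.2938, 0.4389, 0.2386]
tool_rot: [-1.143, 1.569, -1.972]
force: [0.5, 0.8, -0.0]
grip_width: 0.0404
```

```bash
python3 - <<'E'
from h import *
stat(); move(toslot((.45,.15)),.239,0)
E
```

```text
t 0.43 pos [0.2938 0.4389 0.2386] slot [344.  290.2] pushhead 53.98 F [ 0.5  0.8 -0. ] grip 0.0404 q [-1.17  0.37  0.1   1.86 -0.04  0.92 -0.31] downaxis [-0.001 -0.001 -1.   ]
cmd cm [-1.000e-02 -7.990e+00  3.186e+01] twist 0.942 dist 32.8
```

Request:
arm_command(commands=[{"dx": 0,"dy": -1,"dz": 4,"twist": 0.118},{"dx": 0,"dy": -2,"dz": 8,"twist": 0.236},{"dx": 0,"dy": -3,"dz": 12,"twist": 0.354},{"dx": 0,"dy": -4,"dz": 16,"twist": 0.472},{"dx": 0,"dy": -5,"dz": 20,"twist": 0.59},{"dx": 0,"dy": -6,"dz": 24,"twist": 0.708},{"dx": 0,"dy": -7,"dz": 28,"twist": 0.826},{"dx": 0,"dy": -8,"dz": 31.9,"twist": 0.942}])

```text
clock: 1.1
position: [0.4507, 0.1476, 0.239]
tool_rot: [-0.149, 1.57, -1.926]
force: [0.4, 1.2, -0.5]
grip_width: 0.0401
```

```bash
python3 - <<'E'
from h import *
stat(); move((-.375,-.006),.12,0)
E
```

```text
t 1.1 pos [0.4507 0.1476 0.239 ] slot [89.8 78.3] pushhead -0.33 F [ 0.4  1.2 -0.5] grip 0.0401 q [-0.78  0.3   0.42  2.   -0.16  0.87 -0.48] downaxis [-0.    -0.001 -1.   ]
cmd cm [11.96  8.7  46.42] twist -0.006 dist 48.7
```

Request:
arm_command(commands=[{"dx": 0,"dy": 0.7,"dz": 3.9,"twist": 0},{"dx": 0,"dy": 1.5,"dz": 7.7,"twist": 0},{"dx": 0,"dy": 2.2,"dz": 11.6,"twist": 0},{"dx": 0,"dy": 2.9,"dz": 15.5,"twist": 0},{"dx": 0,"dy": 3.6,"dz": 19.3,"twist": 0},{"dx": 0,"dy": 4.4,"dz": 23.2,"twist": 0},{"dx": 0,"dy": 5.1,"dz": 27,"twist": 0},{"dx": 0,"dy": 5.8,"dz": 31,"twist": 0},{"dx": 0,"dy": 6.5,"dz": 34.8,"twist": 0},{"dx": 1,"dy": 7.2,"dz": 38.7,"twist": 0},{"dx": 3,"dy": 8,"dz": 42.5,"twist": 0},{"dx": 5,"dy": 8.7,"dz": 46.4,"twist": 0}])

```text
clock: 2.1
position: [0.4407, -0.3221, 0.1911]
tool_rot: [0.655, 1.569, -1.122]
force: [0.9, -0.3, 0.2]
grip_width: 0.0398
```

```bash
python3 - <<'E'
from h import *
stat(); move((-.375,-.006),.02,0)
E
```

```text
t 2.1 pos [ 0.4407 -0.3221  0.1911] slot [-372.4   -5.6] pushhead -0.31 F [ 0.9 -0.3  0.2] grip 0.0398 q [ 0.15  0.51  0.51  1.88 -0.32  0.84  0.62] downaxis [ 0.001 -0.001 -1.   ]
cmd cm [17.11  0.03  0.24] twist -0.005 dist 17.1
```

Descend partway, then look.

Request:
arm_command(commands=[{"dx": 3,"dy": 0,"dz": 0.4,"twist": 0},{"dx": 6,"dy": 0,"dz": 0.4,"twist": 0},{"dx": 9,"dy": 0,"dz": 0.4,"twist": 0},{"dx": 12,"dy": 0,"dz": 0.4,"twist": 0},{"dx": 14,"dy": 0,"dz": 0.4,"twist": 0},{"dx": 15.5,"dy": 0,"dz": 0.4,"twist": 0},{"dx": 16.5,"dy": 0,"dz": 0.4,"twist": 0},{"dx": 17.1,"dy": 0,"dz": 0.4,"twist": 0}])

```text
clock: 2.77
position: [0.4396, -0.326, 0.0189]
tool_rot: [-0.691, 1.57, -2.468]
force: [-0.0, 1.0, 0.1]
grip_width: 0.0401
```

```bash
python3 - <<'E'
from h import *
stat()
for n in("scene","top"):
    im=imaging.grab_frame(n)[:,:,::-1]; cv2.imwrite(f"pics/{n}1.png",im)
    u=w2px(n,[.45,-.28,.0])[0].astype(int); a=im[max(0,u[1]-70):u[1]+70,u[0]-90:u[0]+90]
    cv2.imwrite(f"pics/{n}1z.png",cv2.resize(a,None,fx=4,fy=4,interpolation=cv2.INTER_CUBIC))
E
```

```text
t 2.77 pos [ 0.4396 -0.326   0.0189] slot [-376.5   -5.2] pushhead -0.32 F [-0.   1.   0.1] grip 0.0401 q [ 0.3   0.77  0.33  1.95 -0.49  0.5   0.77] downaxis [-0.001 -0.001 -1.   ]
```

View pics/scene1z.png

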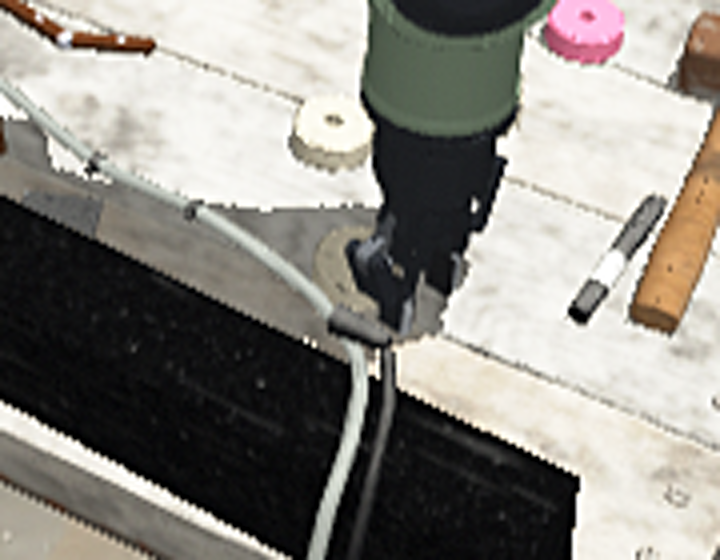

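View pics/top1z.png

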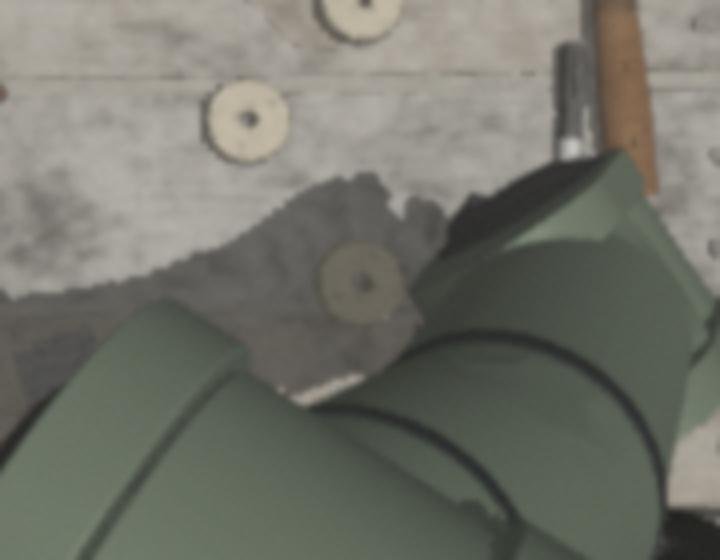

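Request:
arm_command(commands=[{"dx": 0,"dy": 0.05,"dz": -0.7,"twist": -0.003},{"dx": 0,"dy": 0.05,"dz": -1.3,"twist": -0.005},{"dx": 0,"dy": 0.05,"dz": -2,"twist": -0.005},{"dx": 0,"dy": 0,"dz": -3,"twist": -0.005},{"dx": 0,"dy": -0.05,"dz": -4,"twist": -0.005},{"dx": 0,"dy": -0.1,"dz": -5,"twist": -0.005},{"dx": 0,"dy": -0.15,"dz": -6,"twist": -0.005},{"dx": 0,"dy": -0.2,"dz": -7,"twist": -0.005},{"dx": 0,"dy": -0.25,"dz": -8,"twist": -0.005},{"dx": 0,"dy": -0.3,"dz": -9,"twist": -0.005},{"dx": 0,"dy": -0.35,"dz": -9.7,"twist": -0.005},{"dx": 0,"dy": -0.4,"dz": -10,"twist": -0.005}])

```text
clock: 3.87
position: [0.4566, -0.226, 0.0195]
tool_rot: [-0.381, 1.57, -2.152]
force: [0.1, -0.3, 0.2]
grip_width: 0.0405
```

```bash
cat >> h.py <<'E'
def look(k,s=(-.15,0)):
    for n in("scene","top"):
        im=imaging.grab_frame(n)[:,:,::-1]
        u=w2px(n,np.r_[toworld(s),0])[0].astype(int); a=im[max(0,u[1]-70):u[1]+70,max(0,u[0]-90):u[0]+90]
        cv2.imwrite(f"pics/{n}{k}.png",im)
        cv2.imwrite(f"pics/{n}{k}z.png",cv2.resize(a,None,fx=4,fy=4,interpolation=cv2.INTER_CUBIC))
        print(n,'crop origin',max(0,u[0]-90),max(0,u[1]-70))
E
python3 - <<'E'
from h import *
stat();look(2,(-.2,0)); move((-.135,0),.019,0)
E
```

```text
t 3.87 pos [ 0.4566 -0.226   0.0195] slot [-275.1   -2. ] pushhead 0.04 F [ 0.1 -0.3  0.2] grip 0.0405 q [ 0.11  0.74  0.32  2.05 -0.53  0.43  0.64] downaxis [-0. -0. -1.]
scene crop origin 161 152
top crop origin 188 150
cmd cm [  0.04  -0.19 -14.09] twist 0.0 dist 14.1
```

View pics/top2z.png

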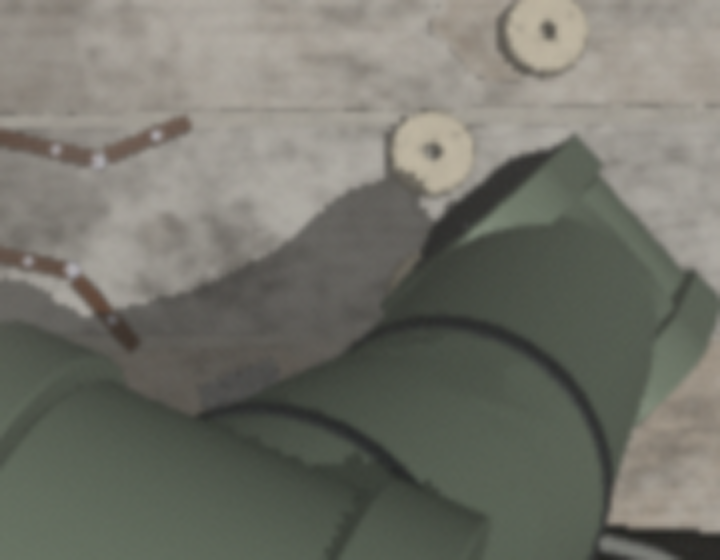

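View pics/scene2z.png

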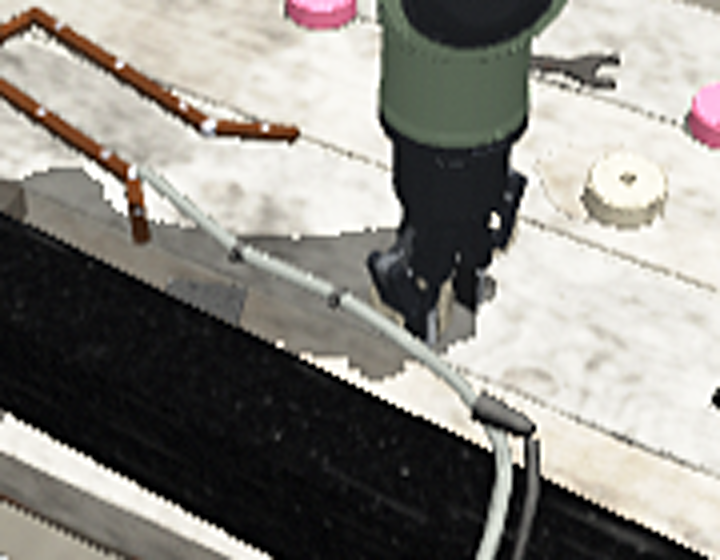

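Request:
arm_command(commands=[{"dx": 0,"dy": 0,"dz": -1,"twist": 0},{"dx": 0,"dy": 0,"dz": -2,"twist": 0},{"dx": 0,"dy": -0.05,"dz": -3,"twist": 0},{"dx": 0,"dy": -0.1,"dz": -4,"twist": 0},{"dx": 0,"dy": -0.1,"dz": -5,"twist": 0},{"dx": 0,"dy": -0.15,"dz": -6,"twist": 0},{"dx": 0,"dy": -0.15,"dz": -7,"twist": 0},{"dx": 0,"dy": -0.2,"dz": -8,"twist": 0},{"dx": 0,"dy": -0.2,"dz": -9,"twist": 0},{"dx": 0,"dy": -0.2,"dz": -10,"twist": 0},{"dx": 0,"dy": -0.2,"dz": -11,"twist": 0},{"dx": 0,"dy": -0.2,"dz": -12,"twist": 0}])

```text
clock: 4.97
position: [0.4785, -0.1078, 0.0194]
tool_rot: [-0.357, 1.57, -2.129]
force: [-0.9, 0.1, 1.0]
grip_width: 0.04
```

```bash
python3 - <<'E'
from h import *
stat();look(3,(-.1,0)); move((0.02,0),.019,0);print(w2px('scene',np.r_[toworld((-.123,0)),.025]),w2px('top',np.r_[toworld((-.123,0)),.025]))
E
```

```text
t 4.97 pos [ 0.4785 -0.1078  0.0194] slot [-1.549e+02  1.000e-01] pushhead 0.02 F [-0.9  0.1  1. ] grip 0.04 q [-0.15  0.72  0.34  2.1  -0.58  0.41  0.45] downaxis [-0.    -0.001 -1.   ]
scene crop origin 137 135
top crop origin 154 141
cmd cm [  0.03   0.06 -17.39] twist 0.003 dist 17.4
[[232.35359837 203.18264877]] [[251.92659964 213.33405229]]
```

View pics/top3z.png

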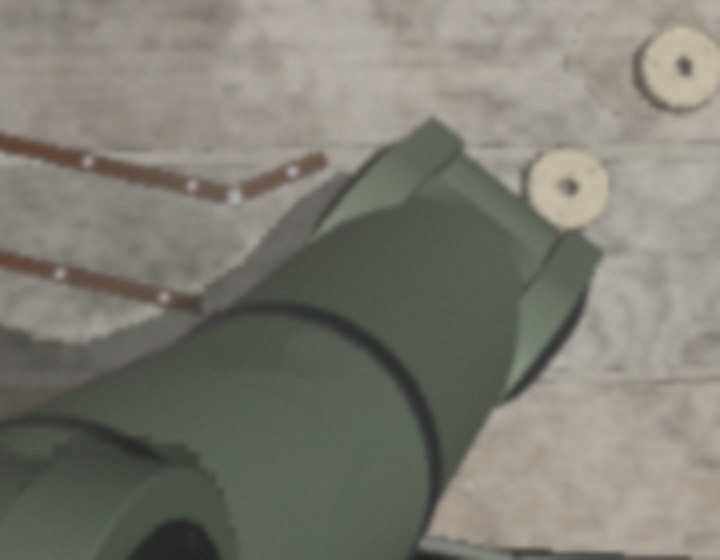

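View pics/scene3z.png

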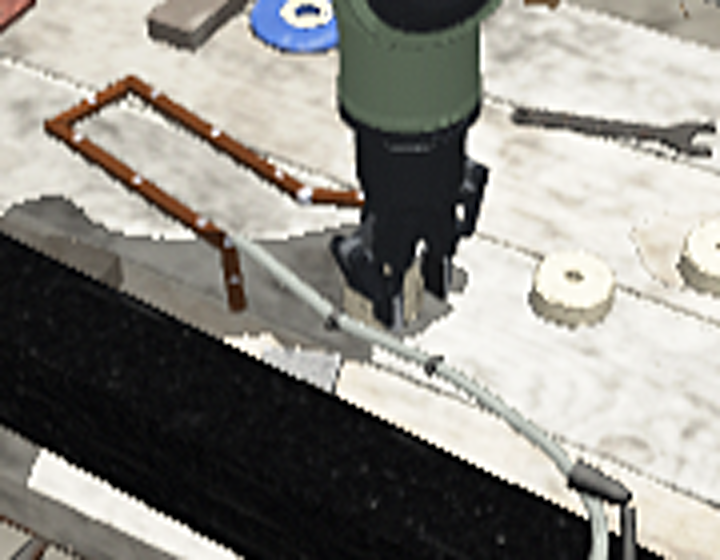

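Request:
arm_command(commands=[{"dx": 0,"dy": 0,"dz": -1,"twist": 0},{"dx": 0,"dy": 0,"dz": -2,"twist": 0},{"dx": 0,"dy": 0.05,"dz": -3,"twist": 0},{"dx": 0,"dy": 0.05,"dz": -4,"twist": 0},{"dx": 0,"dy": 0.05,"dz": -5,"twist": 0},{"dx": 0,"dy": 0.05,"dz": -6,"twist": 0},{"dx": 0,"dy": 0.05,"dz": -7,"twist": 0},{"dx": 0,"dy": 0.05,"dz": -8,"twist": 0},{"dx": 0,"dy": 0.05,"dz": -9,"twist": 0},{"dx": 0,"dy": 0.05,"dz": -10,"twist": 0},{"dx": 0,"dy": 0.05,"dz": -10.5,"twist": 0}])

```text
clock: 5.98
position: [0.5001, -0.0023, 0.0193]
tool_rot: [-2.249, 1.57, 2.266]
force: [-0.4, -1.0, -0.4]
grip_width: 0.0405
```

```bash
python3 - <<'E'
from h import *
stat();look(4,(0,0)); move((0.03,0),.019,0)
E
```

```text
t 5.98 pos [ 0.5001 -0.0023  0.0193] slot [-47.2  -0. ] pushhead 0.22 F [-0.4 -1.  -0.4] grip 0.0405 q [-0.38  0.74  0.37  2.08 -0.62  0.43  0.27] downaxis [-0.     0.001 -1.   ]
scene crop origin 114 120
top crop origin 119 133
cmd cm [ 0.03  0.03 -7.78] twist 0.004 dist 7.8
```

View pics/scene4z.png

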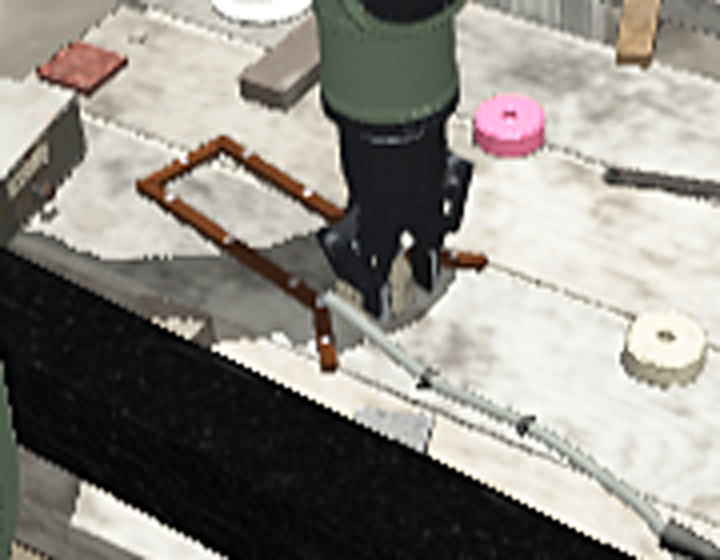

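Request:
arm_command(commands=[{"dx": 0,"dy": 0.03,"dz": -0.8,"twist": 0.004},{"dx": 0,"dy": 0.03,"dz": -1.6,"twist": 0.004},{"dx": 0,"dy": 0.03,"dz": -2.4,"twist": 0.004},{"dx": 0,"dy": 0.03,"dz": -3.2,"twist": 0.004},{"dx": 0,"dy": 0.03,"dz": -4,"twist": 0.004},{"dx": 0,"dy": 0.03,"dz": -4.8,"twist": 0.004},{"dx": 0,"dy": 0.03,"dz": -5.6,"twist": 0.004},{"dx": 0,"dy": 0.03,"dz": -6.4,"twist": 0.004},{"dx": 0,"dy": 0.03,"dz": -7.2,"twist": 0.004},{"dx": 0,"dy": 0.03,"dz": -7.7,"twist": 0.004},{"dx": 0,"dy": 0.03,"dz": -8,"twist": 0.004}])

```text
clock: 7.0
position: [0.5161, 0.0765, 0.0192]
tool_rot: [-2.157, 1.57, 2.356]
force: [-0.4, -0.3, 0.8]
grip_width: 0.0402
```

```bash
python3 - <<'E'
from h import *
stat();look(5,(0,0)); move((-.03,0),.09,0)
E
```

```text
t 7.0 pos [0.5161 0.0765 0.0192] slot [33.1  0. ] pushhead 0.05 F [-0.4 -0.3  0.8] grip 0.0402 q [-0.55  0.77  0.41  2.02 -0.64  0.48  0.13] downaxis [-0.  0. -1.]
scene crop origin 114 120
top crop origin 119 133
cmd cm [-7.08 -0.    6.27] twist 0.001 dist 9.5
```

View pics/scene5z.png

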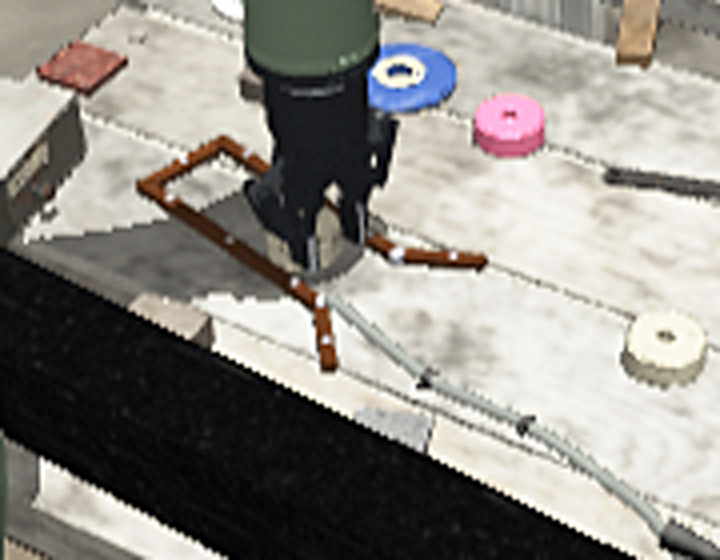

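Request:
arm_command(commands=[{"dx": 0,"dy": 0,"dz": 1,"twist": 0},{"dx": 0,"dy": 0,"dz": 2,"twist": 0},{"dx": -3,"dy": 0,"dz": 3.5,"twist": 0},{"dx": -6,"dy": 0,"dz": 5,"twist": 0},{"dx": -8,"dy": 0,"dz": 7,"twist": 0}])

```text
clock: 7.52
position: [0.5018, 0.0055, 0.101]
tool_rot: [3.138, 1.57, 1.366]
force: [1.3, 1.4, 0.7]
grip_width: 0.0401
```

```bash
python3 - <<'E'
from h import *
stat(); move((-.263,-.135),.1,45)
E
```

```text
t 7.52 pos [0.5018 0.0055 0.101 ] slot [-39.2  -0.2] pushhead -0.02 F [1.3 1.4 0.7] grip 0.0401 q [-0.51  0.61  0.52  2.05 -0.52  0.61  0.17] downaxis [ 0.  0. -1.]
cmd cm [ 0.09 13.49 22.38] twist -0.786 dist 26.1
```

Request:
arm_command(commands=[{"dx": 0,"dy": 1.9,"dz": 3.2,"twist": -0.115},{"dx": 0,"dy": 3.8,"dz": 6.4,"twist": -0.23},{"dx": 0,"dy": 5.8,"dz": 9.6,"twist": -0.345},{"dx": 0,"dy": 7.7,"dz": 12.8,"twist": -0.46},{"dx": 0,"dy": 9.6,"dz": 16,"twist": -0.575},{"dx": 0,"dy": 11.6,"dz": 19.2,"twist": -0.69},{"dx": 0,"dy": 13.5,"dz": 22.4,"twist": -0.786},{"dx": 0,"dy": 13.5,"dz": 22.4,"twist": -0.786}])

```text
clock: 8.18
position: [0.5883, -0.2512, 0.1013]
tool_rot: [-0.273, 1.567, -1.261]
force: [-0.5, -0.2, -0.3]
grip_width: 0.0402
```

```bash
python3 - <<'E'
from h import *
stat(); move((-.263,-.135),.019,45); look(6,(-.1,-.05))
E
```

```text
t 8.18 pos [ 0.5883 -0.2512  0.1013] slot [-273.5 -136. ] pushhead 44.9 F [-0.5 -0.2 -0.3] grip 0.0402 q [ 0.12  0.73  0.29  1.68 -0.27  0.77  1.12] downaxis [ 0.001 -0.004 -1.   ]
cmd cm [ 8.22  0.68 -0.85] twist -0.002 dist 8.3
scene crop origin 148 127
top crop origin 158 124
```

View pics/scene6.png

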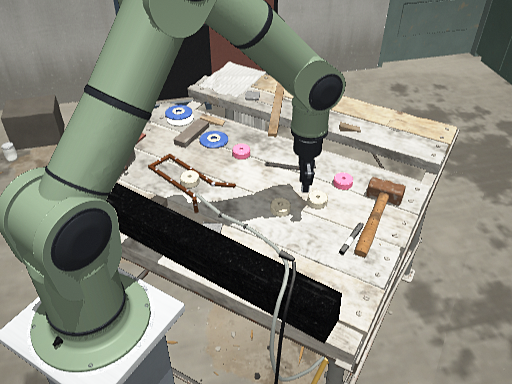

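View pics/top6.png

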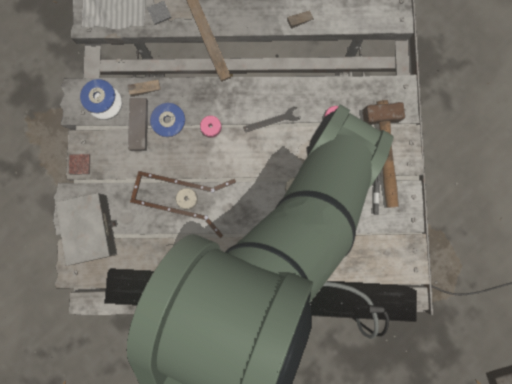

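Request:
arm_command(commands=[{"dx": 0.5,"dy": 0.6,"dz": -0.8,"twist": 0},{"dx": 3,"dy": 0.7,"dz": -0.8,"twist": 0},{"dx": 5.5,"dy": 0.7,"dz": -0.8,"twist": 0},{"dx": 7.2,"dy": 0.7,"dz": -0.8,"twist": 0},{"dx": 8.2,"dy": 0.7,"dz": -0.8,"twist": 0},{"dx": 8.2,"dy": 0.7,"dz": -0.8,"twist": 0}])

```text
clock: 8.78
position: [0.5879, -0.2323, 0.0165]
tool_rot: [-2.472, 1.567, 2.822]
force: [-0.3, 0.5, -0.3]
grip_width: 0.04
```

```bash
cat >> h.py <<'E'
OFF=.032
def path(pts):
    """pts: list of (wheel slot x, y, heading deg) -> rows"""
    st=sensors.observe(); r=R.from_euler('xyz',st['tool_rot']).as_matrix(); p=st['position']
    h=np.arctan2(-r[1,2],-r[0,2])
    for x,y,a in pts:
        th=np.radians(a); t=np.array([x-OFF*np.cos(th),y-OFF*np.sin(th)])
        c=r.T@(np.r_[toworld(t),.019]-p)*100
        tw=-(ang+th-h); tw=(tw+np.pi)%(2*np.pi)-np.pi
        print('{"dx": %.1f, "dy": %.2f, "dz": %.2f, "twist": %.3f},'%(c[0],c[1],c[2],tw))
E
python3 - <<'E'
from h import *
stat(); look(7,(-.2,-.1))
print('w1',toslot(px2w('top',(186,199),.025)[0]))
P=[];s2=2**.5/2
for L in [-.015,-.007,.001]+list(np.arange(.010,.0895,.0088)): P.append((-.225+L*s2,-.097+L*s2,45))
path(P)
E
```

```text
t 8.78 pos [ 0.5879 -0.2323  0.0165] slot [-255.1 -131.9] pushhead 44.79 F [-0.3  0.5 -0.3] grip 0.04 q [ 0.13  0.84  0.24  1.71 -0.31  0.62  1.12] downaxis [-0.004  0.001 -1.   ]
scene crop origin 184 134
top crop origin 196 115
w1 [0.06214883 0.00294683]
{"dx": -0.0, "dy": -0.39, "dz": -0.06, "twist": -0.004},
{"dx": -0.0, "dy": -0.39, "dz": -0.86, "twist": -0.004},
{"dx": -0.0, "dy": -0.39, "dz": -1.66, "twist": -0.004},
{"dx": -0.0, "dy": -0.40, "dz": -2.56, "twist": -0.004},
{"dx": -0.0, "dy": -0.40, "dz": -3.44, "twist": -0.004},
{"dx": 0.0, "dy": -0.40, "dz": -4.32, "twist": -0.004},
{"dx": 0.0, "dy": -0.41, "dz": -5.20, "twist": -0.004},
{"dx": 0.0, "dy": -0.41, "dz": -6.08, "twist": -0.004},
{"dx": 0.0, "dy": -0.42, "dz": -6.96, "twist": -0.004},
{"dx": 0.0, "dy": -0.42, "dz": -7.84, "twist": -0.004},
{"dx": 0.0, "dy": -0.42, "dz": -8.72, "twist": -0.004},
{"dx": 0.0, "dy": -0.43, "dz": -9.60, "twist": -0.004},
{"dx": 0.0, "dy": -0.43, "dz": -10.48, "twist": -0.004},
```

View pics/scene7z.png

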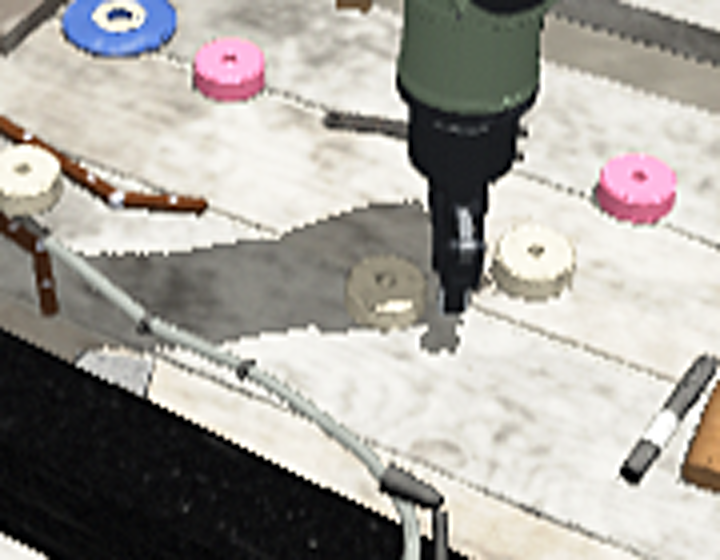

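Request:
arm_command(commands=[{"dx": -0.2,"dy": -0.4,"dz": -0.1,"twist": -0.004},{"dx": -0.2,"dy": -0.4,"dz": -0.9,"twist": -0.004},{"dx": -0.2,"dy": -0.4,"dz": -1.7,"twist": -0.004},{"dx": -0.2,"dy": -0.4,"dz": -2.6,"twist": -0.004},{"dx": -0.2,"dy": -0.4,"dz": -3.5,"twist": -0.004},{"dx": -0.2,"dy": -0.4,"dz": -4.4,"twist": -0.004},{"dx": -0.2,"dy": -0.4,"dz": -5.3,"twist": -0.004},{"dx": -0.2,"dy": -0.4,"dz": -6.3,"twist": -0.004},{"dx": -0.2,"dy": -0.4,"dz": -7.3,"twist": -0.004},{"dx": -0.2,"dy": -0.4,"dz": -8.3,"twist": -0.004},{"dx": -0.2,"dy": -0.4,"dz": -9.3,"twist": -0.004},{"dx": -0.2,"dy": -0.4,"dz": -10,"twist": -0.004}])

```text
clock: 9.88
position: [0.5304, -0.1508, 0.021]
tool_rot: [-2.481, 1.57, 2.816]
force: [1.6, -1.8, 1.3]
grip_width: 0.0401
```

```bash
python3 - <<'E'
from h import *
stat(); look(8,(-.15,-.05))
st=sensors.observe(); w=toslot(st['position'])+OFF*np.array([np.cos(np.pi/4)]*2); print('wheel est',w,'scene px',w2px('scene',np.r_[toworld(w),.025]))
# arc from current w (heading 45) to y=0 : R
Rr=-w[1]/(1-np.cos(np.pi/4)); print('R',Rr,'end x',w[0]+Rr*np.sin(np.pi/4))
P=[]
for i in range(1,13):
    a=np.radians(45-3.75*i); P.append((w[0]+Rr*(np.sin(np.pi/4)-np.sin(a)),w[1]+Rr*(np.cos(a)-np.cos(np.pi/4)),np.degrees(a)))
path(P)
E
```

```text
t 9.88 pos [ 0.5304 -0.1508  0.021 ] slot [-186.7  -59.3] pushhead 45.02 F [ 1.6 -1.8  1.3] grip 0.0401 q [ 0.01  0.75  0.23  1.94 -0.34  0.49  1.06] downaxis [-0.001  0.    -1.   ]
scene crop origin 160 135
top crop origin 175 128
wheel est [-0.16398705 -0.03658895] scene px [[251.26069425 203.5606813 ]]
R 0.1249224730753245 end x -0.07565352209448559
{"dx": 0.2, "dy": -0.18, "dz": -0.82, "twist": 0.066},
{"dx": 0.2, "dy": -0.31, "dz": -1.66, "twist": 0.132},
{"dx": 0.2, "dy": -0.38, "dz": -2.50, "twist": 0.197},
{"dx": 0.2, "dy": -0.40, "dz": -3.34, "twist": 0.263},
{"dx": 0.2, "dy": -0.36, "dz": -4.19, "twist": 0.328},
{"dx": 0.2, "dy": -0.27, "dz": -5.02, "twist": 0.394},
{"dx": 0.2, "dy": -0.12, "dz": -5.86, "twist": 0.459},
{"dx": 0.2, "dy": 0.08, "dz": -6.67, "twist": 0.525},
{"dx": 0.2, "dy": 0.34, "dz": -7.48, "twist": 0.590},
{"dx": 0.2, "dy": 0.64, "dz": -8.27, "twist": 0.656},
{"dx": 0.2, "dy": 1.00, "dz": -9.03, "twist": 0.721},
{"dx": 0.2, "dy": 1.41, "dz": -9.77, "twist": 0.786},
```

View pics/scene8z.png

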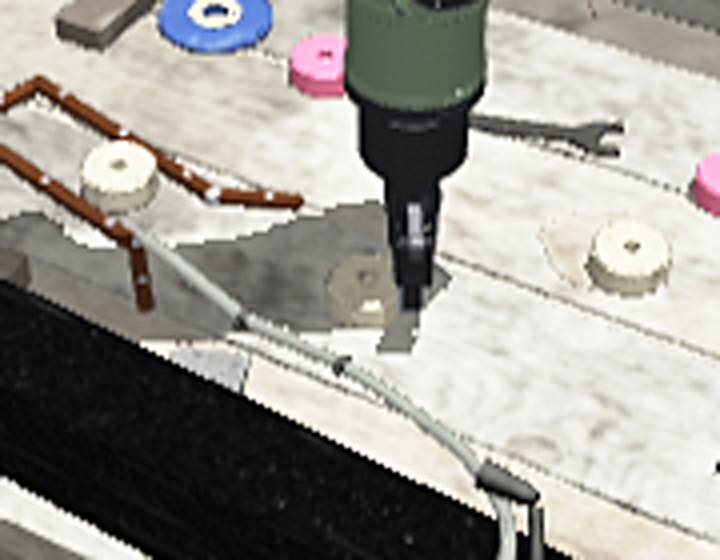

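Request:
arm_command(commands=[{"dx": 0.1,"dy": -0.2,"dz": -0.8,"twist": 0.066},{"dx": 0.2,"dy": -0.3,"dz": -1.7,"twist": 0.13},{"dx": 0.2,"dy": -0.4,"dz": -2.5,"twist": 0.197},{"dx": 0.2,"dy": -0.4,"dz": -3.4,"twist": 0.263},{"dx": 0.2,"dy": -0.35,"dz": -4.2,"twist": 0.33},{"dx": 0.2,"dy": -0.25,"dz": -5,"twist": 0.394},{"dx": 0.2,"dy": -0.1,"dz": -5.9,"twist": 0.46},{"dx": 0.2,"dy": 0.1,"dz": -6.7,"twist": 0.525},{"dx": 0.2,"dy": 0.35,"dz": -7.5,"twist": 0.59},{"dx": 0.2,"dy": 0.65,"dz": -8.3,"twist": 0.656},{"dx": 0.2,"dy": 1,"dz": -9,"twist": 0.72},{"dx": 0.2,"dy": 1.4,"dz": -9.8,"twist": 0.786}])

```text
clock: 10.98
position: [0.4879, -0.0615, 0.0191]
tool_rot: [-1.583, 1.57, 2.925]
force: [0.6, -1.6, 2.3]
grip_width: 0.0399
```

```bash
python3 - <<'E'
from h import *
stat(); look(9,(-.05,-.0)); move((.03,0),.019,0)
E
```

```text
t 10.98 pos [ 0.4879 -0.0615  0.0191] slot [-1.077e+02  1.000e-01] pushhead -0.19 F [ 0.6 -1.6  2.3] grip 0.0399 q [-0.28  0.74  0.4   2.1  -0.67  0.43  0.44] downaxis [-0.001  0.    -1.   ]
scene crop origin 125 128
top crop origin 136 137
cmd cm [ -0.     0.05 -13.65] twist 0.0 dist 13.7
```

View pics/scene9z.png

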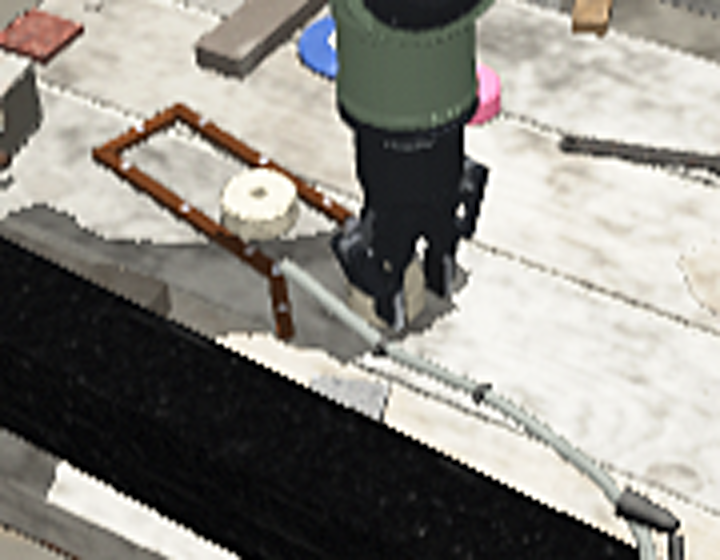

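Request:
arm_command(commands=[{"dx": 0,"dy": 0,"dz": -0.8,"twist": 0},{"dx": 0,"dy": 0,"dz": -1.6,"twist": 0},{"dx": 0,"dy": 0.05,"dz": -2.4,"twist": 0},{"dx": 0,"dy": 0.05,"dz": -3.2,"twist": 0},{"dx": 0,"dy": 0.05,"dz": -4,"twist": 0},{"dx": 0,"dy": 0.05,"dz": -4.8,"twist": 0},{"dx": 0,"dy": 0.05,"dz": -5.6,"twist": 0},{"dx": 0,"dy": 0.05,"dz": -6.4,"twist": 0},{"dx": 0,"dy": 0.05,"dz": -7.2,"twist": 0},{"dx": 0,"dy": 0.05,"dz": -8,"twist": 0}])

```text
clock: 11.92
position: [0.5044, 0.0188, 0.0189]
tool_rot: [-1.812, 1.569, 2.7]
force: [-0.2, -0.7, 0.9]
grip_width: 0.0401
```

```bash
python3 - <<'E'
from h import *
stat(); move((.033,0),.019,0)
E
```

```text
t 11.92 pos [0.5044 0.0188 0.0189] slot [-25.7  -0. ] pushhead 0.03 F [-0.2 -0.7  0.9] grip 0.0401 q [-0.46  0.76  0.42  2.07 -0.69  0.46  0.29] downaxis [-0.002  0.001 -1.   ]
cmd cm [-0.   -0.   -5.87] twist 0.001 dist 5.9
```

Request:
arm_command(commands=[{"dx": 0,"dy": 0,"dz": -0.6,"twist": 0},{"dx": 0,"dy": 0,"dz": -1.2,"twist": 0},{"dx": 0,"dy": 0,"dz": -1.8,"twist": 0},{"dx": 0,"dy": 0,"dz": -2.4,"twist": 0},{"dx": 0,"dy": 0,"dz": -3,"twist": 0},{"dx": 0,"dy": 0,"dz": -3.6,"twist": 0},{"dx": 0,"dy": 0,"dz": -4.2,"twist": 0},{"dx": 0,"dy": 0,"dz": -4.8,"twist": 0},{"dx": 0,"dy": 0,"dz": -5.4,"twist": 0},{"dx": 0,"dy": 0,"dz": -5.9,"twist": 0},{"dx": 0,"dy": 0,"dz": -5.9,"twist": 0}])

```text
clock: 12.83
position: [0.5163, 0.0779, 0.0189]
tool_rot: [-1.992, 1.569, 2.522]
force: [0.2, 0.3, -0.4]
grip_width: 0.0397
```

```bash
python3 - <<'E'
from h import *
stat(); look(10,(0,0))
E
```

```text
t 12.83 pos [0.5163 0.0779 0.0189] slot [34.6  0.1] pushhead 0.1 F [ 0.2  0.3 -0.4] grip 0.0397 q [-0.58  0.78  0.45  2.02 -0.7   0.5   0.19] downaxis [-0.002  0.001 -1.   ]
scene crop origin 114 120
top crop origin 119 133
```

View pics/scene10z.png

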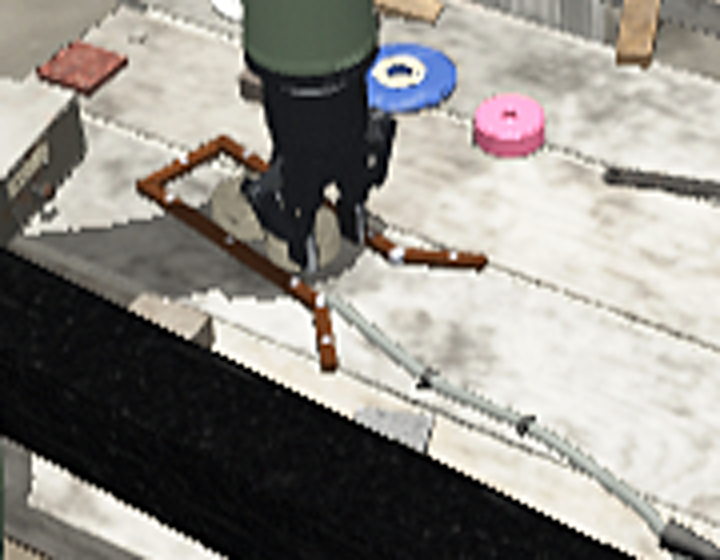

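Request:
arm_command(commands=[{"dx": 0,"dy": 0,"dz": 1,"twist": 0},{"dx": 0,"dy": 0,"dz": 2,"twist": 0},{"dx": -3,"dy": 0,"dz": 3.5,"twist": 0},{"dx": -6,"dy": 0,"dz": 5,"twist": 0},{"dx": -9,"dy": 0,"dz": 7,"twist": 0}])

```text
clock: 13.35
position: [0.5014, 0.0064, 0.1097]
tool_rot: [-1.532, 1.568, 2.98]
force: [-0.2, -0.6, 0.8]
grip_width: 0.04
```

```bash
python3 - <<'E'
from h import *
stat(); move((-.314,-.242),.11,55); print(toworld((-.314,-.242)),px2w('top',[(336,117),(377,175)],.02))
E
```

```text
t 13.35 pos [0.5014 0.0064 0.1097] slot [-38.5   0.4] pushhead -0.0 F [-0.2 -0.6  0.8] grip 0.04 q [-0.56  0.61  0.59  2.05 -0.56  0.65  0.21] downaxis [-0.003  0.001 -1.   ]
cmd cm [-0.1  24.24 27.55] twist -0.96 dist 36.7
[ 0.68404828 -0.31196365] [[ 0.7627522  -0.30505582  0.02      ]
 [ 0.60104654 -0.41908059  0.02      ]]
```

Request:
arm_command(commands=[{"dx": 0,"dy": 2.4,"dz": 2.8,"twist": -0.1},{"dx": 0,"dy": 4.8,"dz": 5.5,"twist": -0.2},{"dx": 0,"dy": 7.3,"dz": 8.3,"twist": -0.3},{"dx": 0,"dy": 9.7,"dz": 11,"twist": -0.4},{"dx": 0,"dy": 12.1,"dz": 13.8,"twist": -0.5},{"dx": 0,"dy": 14.5,"dz": 16.5,"twist": -0.6},{"dx": 0,"dy": 17,"dz": 19.3,"twist": -0.7},{"dx": 0,"dy": 19.4,"dz": 22,"twist": -0.8},{"dx": 0,"dy": 21.8,"dz": 24.8,"twist": -0.9},{"dx": 0,"dy": 24.2,"dz": 27.5,"twist": -0.96},{"dx": 0,"dy": 24.2,"dz": 27.5,"twist": -0.96},{"dx": 0,"dy": 24.2,"dz": 27.5,"twist": -0.96}])

```text
clock: 14.35
position: [0.682, -0.3155, 0.1082]
tool_rot: [-2.284, 1.567, -3.1]
force: [-0.4, 1.0, -0.3]
grip_width: 0.04
```

```bash
python3 - <<'E'
from h import *
stat(); look(11,(-.2,-.1));move((-.314,-.242),.019,55)
E
```

```text
t 14.35 pos [ 0.682  -0.3155  0.1082] slot [-317.8 -240.7] pushhead 54.77 F [-0.4  1.  -0.3] grip 0.04 q [ 0.19  0.89  0.31  1.32 -0.29  0.98  1.31] downaxis [-0.004 -0.    -1.   ]
scene crop origin 184 134
top crop origin 196 115
cmd cm [8.95 0.13 0.14] twist -0.002 dist 9.0
```

View pics/scene11z.png

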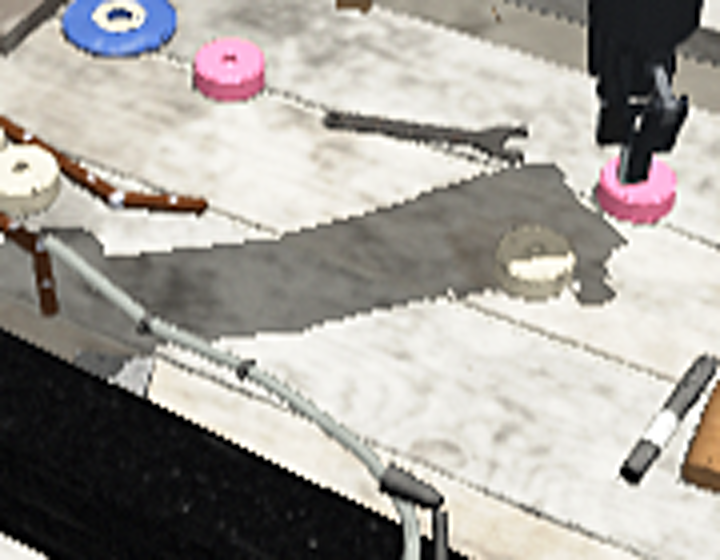

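View pics/top11z.png

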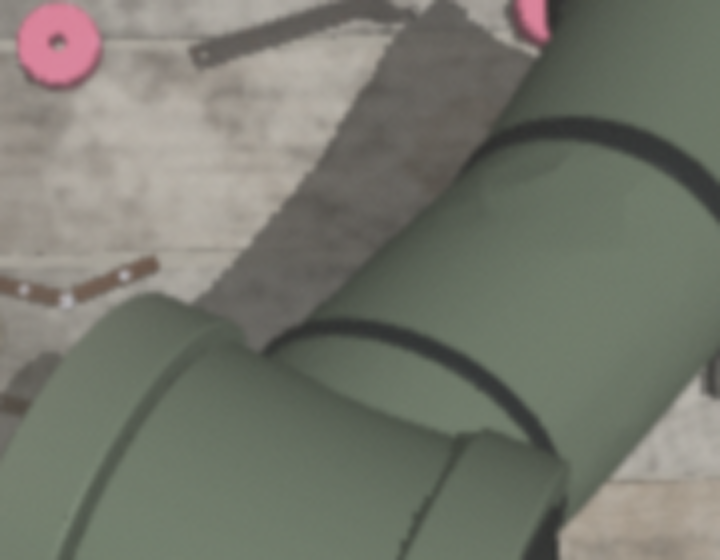

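Request:
arm_command(commands=[{"dx": 3,"dy": 0.1,"dz": 0.1,"twist": 0},{"dx": 6,"dy": 0.1,"dz": 0.1,"twist": 0},{"dx": 7.8,"dy": 0.1,"dz": 0.1,"twist": 0},{"dx": 8.8,"dy": 0.1,"dz": 0.1,"twist": 0},{"dx": 8.8,"dy": 0.1,"dz": 0.1,"twist": 0}])

```text
clock: 14.87
position: [0.6824, -0.3106, 0.0185]
tool_rot: [-2.688, 1.563, 2.782]
force: [-0.4, 0.2, -0.0]
grip_width: 0.0402
```

```bash
python3 - <<'E'
from h import *
stat(); look(12,(-.28,-.15))
b=px2w('scene',(317.7,196),.025)[0]; print('B scene',b[:2],toslot(b))
B=np.array([-.284,-.196]);th=np.radians(55);u=np.array([np.cos(th),np.sin(th)])
path([(*(B+u*L),55) for L in np.r_[-.015,-.007,.001,.01+np.arange(18)*.0098]])
E
```

```text
t 14.87 pos [ 0.6824 -0.3106  0.0185] slot [-313.  -240.1] pushhead 54.94 F [-0.4  0.2 -0. ] grip 0.0402 q [ 0.2   1.    0.28  1.34 -0.31  0.85  1.32] downaxis [-0.007  0.003 -1.   ]
scene crop origin 216 139
top crop origin 228 104
B scene [ 0.64464427 -0.27329674] [-0.28396524 -0.1956781 ]
{"dx": 0.3, "dy": -0.19, "dz": -0.76, "twist": -0.001},
{"dx": 0.3, "dy": -0.19, "dz": -1.56, "twist": -0.001},
{"dx": 0.3, "dy": -0.19, "dz": -2.36, "twist": -0.001},
{"dx": 0.3, "dy": -0.19, "dz": -3.26, "twist": -0.001},
{"dx": 0.3, "dy": -0.19, "dz": -4.24, "twist": -0.001},
{"dx": 0.3, "dy": -0.19, "dz": -5.22, "twist": -0.001},
{"dx": 0.3, "dy": -0.19, "dz": -6.20, "twist": -0.001},
{"dx": 0.3, "dy": -0.20, "dz": -7.18, "twist": -0.001},
{"dx": 0.3, "dy": -0.20, "dz": -8.16, "twist": -0.001},
{"dx": 0.3, "dy": -0.20, "dz": -9.14, "twist": -0.001},
{"dx": 0.3, "dy": -0.20, "dz": -10.12, "twist": -0.001},
{"dx": 0.3, "dy": -0.20, "dz": -11.10, "twist": -0.001},
{"dx": 0.3, "dy": -0.20, "dz": -12.08, "twist": -0.001},
{"dx": 0.3, "dy": -0.20, "dz": -13.06, "twist": -0.001},
{"dx": 0.3, "dy": -0.20, "dz": -14.04, "twist": -0.001},
{"dx": 0.3, "dy": -0.21, "dz": -15.02, "twist": -0.001},
{"dx": 0.3, "dy": -0.21, "dz": -16.00, "twist": -0.001},
{"dx": 0.3, "dy": -0.21, "dz": -16.98, "twist": -0.001},
{"dx": 0.3, "dy": -0.21, "dz": -17.96, "twist": -0.001},
{"dx": 0.3, "dy": -0.21, "dz": -18.94, "twist": -0.001},
{"dx": 0.3, "dy": -0.21, "dz": -19.92, "twist": -0.001},
```

View pics/scene12z.png

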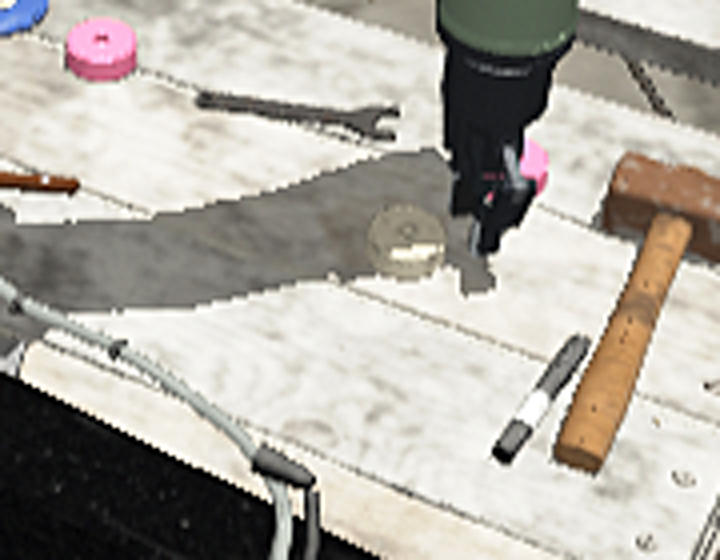

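```bash
python3 - <<'E'
from h import *
stat()
E
```

```text
t 14.97 pos [ 0.6839 -0.3117  0.0216] slot [-313.8 -241.8] pushhead 54.93 F [ 1.1 -0.3  0.5] grip 0.0404 q [ 0.2   0.99  0.28  1.34 -0.31  0.85  1.32] downaxis [-0.003  0.001 -1.   ]
```

Request:
arm_command(commands=[{"dx": 0.2,"dy": -0.2,"dz": -0.8,"twist": 0},{"dx": 0.2,"dy": -0.2,"dz": -1.6,"twist": 0},{"dx": 0.2,"dy": -0.2,"dz": -2.4,"twist": 0},{"dx": 0.2,"dy": -0.2,"dz": -3.2,"twist": 0},{"dx": 0.2,"dy": -0.2,"dz": -4.2,"twist": 0},{"dx": 0.2,"dy": -0.2,"dz": -5.2,"twist": 0},{"dx": 0.2,"dy": -0.2,"dz": -6.2,"twist": 0},{"dx": 0.2,"dy": -0.2,"dz": -7.2,"twist": 0},{"dx": 0.2,"dy": -0.2,"dz": -8.2,"twist": 0},{"dx": 0.2,"dy": -0.2,"dz": -9.2,"twist": 0},{"dx": 0.2,"dy": -0.2,"dz": -10.1,"twist": 0},{"dx": 0.2,"dy": -0.2,"dz": -11,"twist": 0}])

```text
clock: 15.97
position: [0.6069, -0.2328, 0.0208]
tool_rot: [-2.518, 1.569, 2.952]
force: [1.8, -1.0, 1.8]
grip_width: 0.0399
```

```bash
python3 - <<'E'
from h import *
stat(); look(13,(-.2,-.1)); stat()
st=sensors.observe();th=np.radians(55);u=np.array([np.cos(th),np.sin(th)]);w=toslot(st['position'])+OFF*u
print('wheel est',w,w2px('scene',np.r_[toworld(w),.025]))
B=np.array([-.284,-.196])
path([(*(B+u*L),55) for L in (.178,)])
E
```

```text
t 15.97 pos [ 0.6069 -0.2328  0.0208] slot [-251.8 -150.7] pushhead 54.93 F [ 1.8 -1.   1.8] grip 0.0399 q [ 0.11  0.86  0.26  1.66 -0.33  0.66  1.3 ] downaxis [-0.002  0.    -1.   ]
scene crop origin 184 134
top crop origin 196 115
t 16.07 pos [ 0.6064 -0.232   0.0203] slot [-251.2 -149.9] pushhead 54.97 F [-0.2  0.5  1.2] grip 0.0406 q [ 0.11  0.86  0.26  1.67 -0.33  0.66  1.3 ] downaxis [-0.003  0.001 -1.   ]
wheel est [-0.23280588 -0.12372181] [[288.76142779 199.87520923]]
{"dx": 0.2, "dy": -0.05, "dz": -8.94, "twist": -0.001},
```

View pics/scene13z.png

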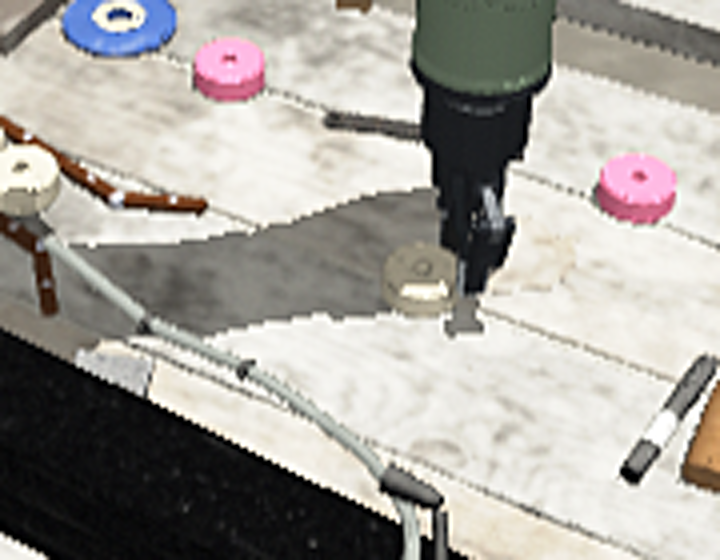

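Request:
arm_command(commands=[{"dx": 0.1,"dy": 0,"dz": -0.9,"twist": 0},{"dx": 0.1,"dy": 0,"dz": -1.8,"twist": 0},{"dx": 0.1,"dy": -0.05,"dz": -2.7,"twist": 0},{"dx": 0.1,"dy": -0.05,"dz": -3.6,"twist": 0},{"dx": 0.1,"dy": -0.05,"dz": -4.5,"twist": 0},{"dx": 0.1,"dy": -0.05,"dz": -5.4,"twist": 0},{"dx": 0.1,"dy": -0.05,"dz": -6.3,"twist": 0},{"dx": 0.1,"dy": -0.05,"dz": -7.2,"twist": 0},{"dx": 0.1,"dy": -0.05,"dz": -8.1,"twist": 0},{"dx": 0.1,"dy": -0.05,"dz": -8.7,"twist": 0}])

```text
clock: 16.9
position: [0.5454, -0.1682, 0.0196]
tool_rot: [-2.772, 1.567, 2.699]
force: [0.3, -0.3, 1.2]
grip_width: 0.04
```

```bash
python3 - <<'E'
from h import *
look(14,(-.15,-.05)); stat()
st=sensors.observe();t0=np.radians(55);u=np.array([np.cos(t0),np.sin(t0)]);w=toslot(st['position'])+OFF*u
print('wheel est',w,w2px('scene',np.r_[toworld(w),.025]))
Rr=-w[1]/(1-np.cos(t0)); print('R',Rr,'end x',w[0]+Rr*np.sin(t0))
path([(w[0]+Rr*(np.sin(t0)-np.sin(a)),w[1]+Rr*(np.cos(a)-np.cos(t0)),np.degrees(a)) for a in t0*(1-np.arange(1,13)/12)])
E
```

```text
scene crop origin 160 135
top crop origin 175 128
t 17.0 pos [ 0.5455 -0.1682  0.0196] slot [-200.8  -77.5] pushhead 55.02 F [ 0.4 -0.5  1.5] grip 0.04 q [ 0.02  0.78  0.25  1.88 -0.35  0.53  1.27] downaxis [-0.004  0.002 -1.   ]
wheel est [-0.18243295 -0.05132648] [[259.37519937 204.0242824 ]]
R 0.12036501892491722 end x -0.08383569522242117
{"dx": 0.1, "dy": -0.22, "dz": -0.97, "twist": 0.080},
{"dx": 0.1, "dy": -0.36, "dz": -1.96, "twist": 0.160},
{"dx": 0.1, "dy": -0.41, "dz": -2.95, "twist": 0.240},
{"dx": 0.1, "dy": -0.39, "dz": -3.95, "twist": 0.320},
{"dx": 0.1, "dy": -0.29, "dz": -4.94, "twist": 0.400},
{"dx": 0.1, "dy": -0.12, "dz": -5.92, "twist": 0.480},
{"dx": 0.1, "dy": 0.14, "dz": -6.88, "twist": 0.560},
{"dx": 0.1, "dy": 0.47, "dz": -7.82, "twist": 0.640},
{"dx": 0.1, "dy": 0.88, "dz": -8.73, "twist": 0.720},
{"dx": 0.1, "dy": 1.36, "dz": -9.60, "twist": 0.800},
{"dx": 0.1, "dy": 1.90, "dz": -10.44, "twist": 0.880},
{"dx": 0.1, "dy": 2.51, "dz": -11.22, "twist": 0.960},
```

View pics/scene14z.png

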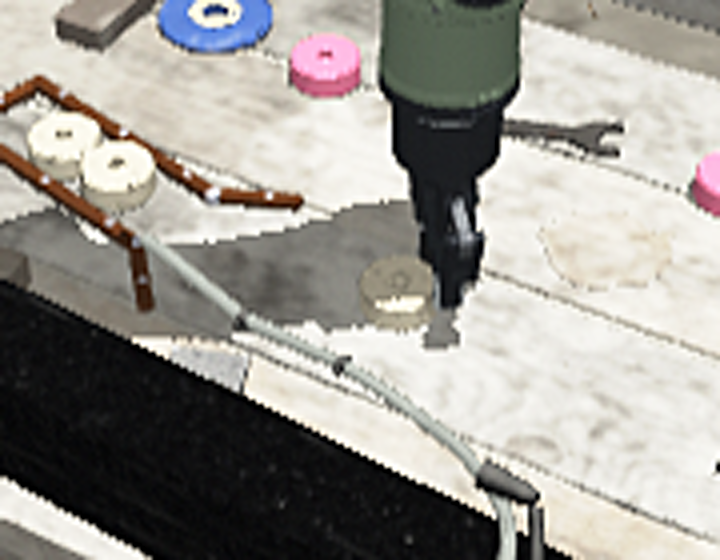

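The scene view shows two wheels in the slot. The third has its bore at about (260,204), as predicted, so I run the arc.

Request:
arm_command(commands=[{"dx": 0.1,"dy": -0.2,"dz": -1,"twist": 0.08},{"dx": 0.1,"dy": -0.35,"dz": -2,"twist": 0.16},{"dx": 0.1,"dy": -0.4,"dz": -3,"twist": 0.24},{"dx": 0.1,"dy": -0.4,"dz": -4,"twist": 0.32},{"dx": 0.1,"dy": -0.3,"dz": -4.9,"twist": 0.4},{"dx": 0.1,"dy": -0.1,"dz": -5.9,"twist": 0.48},{"dx": 0.1,"dy": 0.15,"dz": -6.9,"twist": 0.56},{"dx": 0.1,"dy": 0.5,"dz": -7.8,"twist": 0.64},{"dx": 0.1,"dy": 0.9,"dz": -8.7,"twist": 0.72},{"dx": 0.1,"dy": 1.4,"dz": -9.6,"twist": 0.8},{"dx": 0.1,"dy": 1.9,"dz": -10.4,"twist": 0.88},{"dx": 0.1,"dy": 2.5,"dz": -11.2,"twist": 0.96}])

```text
clock: 18.0
position: [0.4864, -0.0696, 0.019]
tool_rot: [-1.819, 1.566, 2.688]
force: [0.1, 0.4, -0.1]
grip_width: 0.0402
```

```bash
python3 - <<'E'
from h import *
look(15,(-.05,0)); stat(); move((.027,0),.019,0)
E
```

```text
scene crop origin 125 128
top crop origin 136 137
t 18.1 pos [ 0.4865 -0.0684  0.0188] slot [-114.7    0.2] pushhead 0.02 F [-0.1 -0.8 -0.8] grip 0.0399 q [-0.31  0.75  0.45  2.1  -0.74  0.46  0.52] downaxis [-0.005  0.002 -1.   ]
cmd cm [  0.     0.02 -14.17] twist 0.0 dist 14.2
```

View pics/scene15z.png

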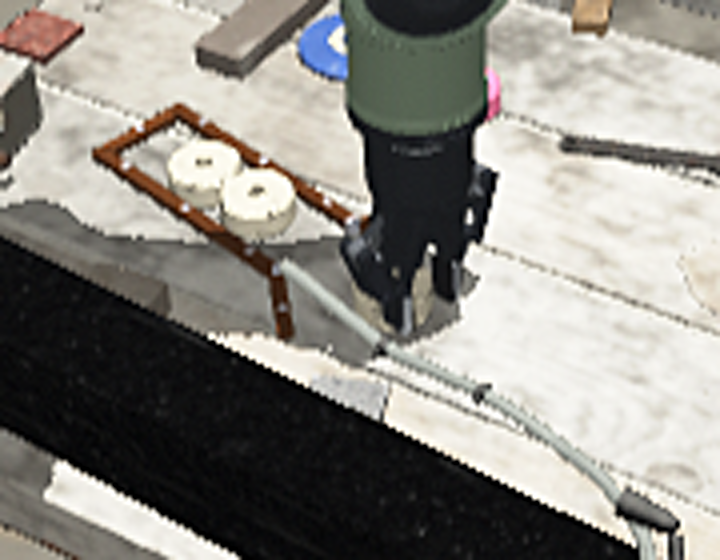

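Request:
arm_command(commands=[{"dx": 0,"dy": 0,"dz": -0.8,"twist": 0},{"dx": 0,"dy": 0,"dz": -1.6,"twist": 0},{"dx": 0,"dy": 0,"dz": -2.4,"twist": 0},{"dx": 0,"dy": 0,"dz": -3.2,"twist": 0},{"dx": 0,"dy": 0,"dz": -4,"twist": 0},{"dx": 0,"dy": 0,"dz": -4.8,"twist": 0},{"dx": 0,"dy": 0,"dz": -5.6,"twist": 0},{"dx": 0,"dy": 0,"dz": -6.4,"twist": 0},{"dx": 0,"dy": 0,"dz": -7.2,"twist": 0},{"dx": 0,"dy": 0,"dz": -8,"twist": 0}])

```text
clock: 18.93
position: [0.5026, 0.0108, 0.0189]
tool_rot: [-1.853, 1.565, 2.66]
force: [-0.6, -0.6, 0.7]
grip_width: 0.0403
```

```bash
python3 - <<'E'
from h import *
stat(); move((.015,0),.019,0)
E
```

```text
t 18.93 pos [0.5026 0.0108 0.0189] slot [-33.9   0.2] pushhead 0.03 F [-0.6 -0.6  0.7] grip 0.0403 q [-0.48  0.77  0.47  2.07 -0.76  0.48  0.38] downaxis [-0.005  0.002 -1.   ]
cmd cm [ 0.    0.02 -4.89] twist 0.001 dist 4.9
```

Request:
arm_command(commands=[{"dx": 0,"dy": 0,"dz": -0.6,"twist": 0},{"dx": 0,"dy": 0,"dz": -1.2,"twist": 0},{"dx": 0,"dy": 0,"dz": -1.8,"twist": 0},{"dx": 0,"dy": 0,"dz": -2.4,"twist": 0},{"dx": 0,"dy": 0,"dz": -3,"twist": 0},{"dx": 0,"dy": 0,"dz": -3.5,"twist": 0},{"dx": 0,"dy": 0,"dz": -4,"twist": 0},{"dx": 0,"dy": 0,"dz": -4.4,"twist": 0},{"dx": 0,"dy": 0,"dz": -4.8,"twist": 0},{"dx": 0,"dy": 0,"dz": -4.9,"twist": 0}])

```text
clock: 19.77
position: [0.5124, 0.0596, 0.019]
tool_rot: [-1.873, 1.565, 2.64]
force: [-0.1, -0.5, -0.7]
grip_width: 0.04
```

Request:
arm_command(commands=[{"dx": 0,"dy": 0,"dz": 1,"twist": 0},{"dx": 0,"dy": 0,"dz": 2,"twist": 0},{"dx": -3,"dy": 0,"dz": 3.5,"twist": 0},{"dx": -6,"dy": 0,"dz": 6,"twist": 0},{"dx": -9,"dy": 0,"dz": 9,"twist": 0},{"dx": -12,"dy": 0,"dz": 12,"twist": 0},{"dx": -12,"dy": 0,"dz": 15,"twist": 0},{"dx": -12,"dy": 0,"dz": 18,"twist": 0},{"dx": -12,"dy": 0,"dz": 21,"twist": 0},{"dx": -12,"dy": 0,"dz": 21,"twist": 0}])

```text
clock: 20.6
position: [0.4692, -0.1532, 0.1394]
tool_rot: [-1.514, 1.567, 2.991]
force: [-1.2, -0.6, 0.2]
grip_width: 0.0401
```

```bash
python3 - <<'E'
from h import *
stat(); look(16,(.08,0))
E
```

```text
t 20.6 pos [ 0.4692 -0.1532  0.1394] slot [-2.012e+02  2.000e-01] pushhead -0.36 F [-1.2 -0.6  0.2] grip 0.0401 q [-0.3   0.57  0.68  2.05 -0.55  0.71  0.53] downaxis [-0.004  0.001 -1.   ]
scene crop origin 96 109
top crop origin 91 127
```

View pics/scene16z.png

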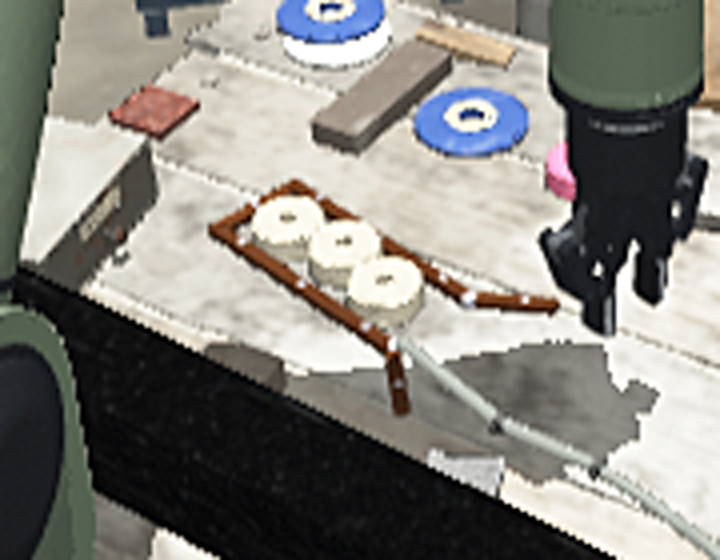

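View pics/top16z.png

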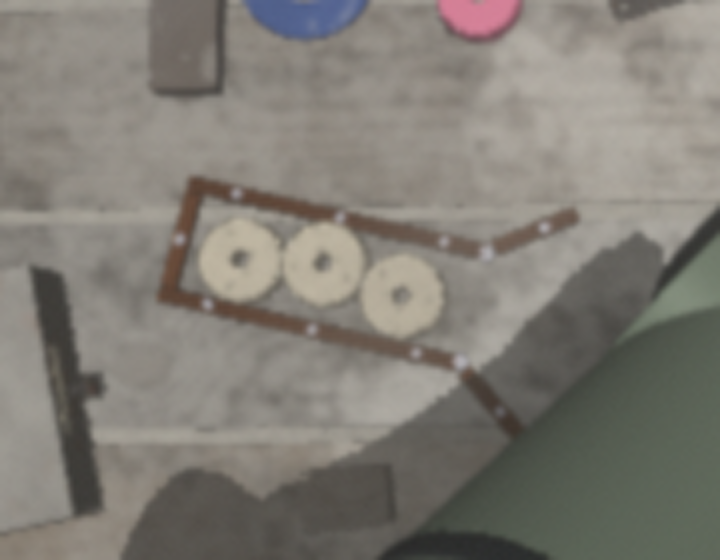

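```bash
python3 - <<'E'
from h import *
uv=[((u+.5)/4-.5+91,(v+.5)/4-.5+127) for u,v in[(240,260),(322,262),(401,295)]]
for p in px2w('top',uv,.025):print('top',toslot(p)*1000)
uv=[((u+.5)/4-.5+96,(v+.5)/4-.5+109) for u,v in[(288,218),(344,241),(386,280)]]
for p in px2w('scene',uv,.025):print('scene',toslot(p)*1000)
E
```

```text
top [162.1175075    5.38778253]
top [106.72873731  -6.11760941]
top [48.17529543  3.56784718]
scene [160.8548514    8.28695807]
scene [105.90248144  -3.2040579 ]
scene [45.73910453  6.0461439 ]
```

```bash
python3 - <<'E'
from h import *
stat(); print(order.job_done())
E
```

```text
t 20.7 pos [ 0.4704 -0.1486  0.1387] slot [-1.965e+02 -1.000e-01] pushhead -0.15 F [ 0.1 -0.2 -0.3] grip 0.0405 q [-0.31  0.57  0.68  2.05 -0.55  0.71  0.53] downaxis [-0.005  0.003 -1.   ]
the job is handed in; nothing more can be done
None
```

All three felt wheels are in the slot, past the gate pins, and I handed the job in at 20.7 s. I pushed them in one at a time with the half-open fingers as a two-point cradle. The fingertips stayed just above the 10 mm walls.

In the last pictures the wheel centres were:

| Wheel position in slot | x past gate, top view (mm) | y off centre line, top view (mm) | x past gate, scene view (mm) | y off centre line, scene view (mm) |
|---|---|---|---|---|
| Innermost | 162 | +5 | 161 | +8 |
| Middle | 107 | −6 | 106 | −3 |
| Nearest gate | 48 | +4 | 46 | +6 |

- **Placement:** every centre is inside the limits of 30–190 mm past the gate and ±12 mm from the centre line. The two cameras differ by about 3 mm in y, roughly what the calibration allows. The +8 and −6 readings are slightly more than the 5 mm of side play, so they include some measuring error.
- **Flatness and contact:** the wheels looked flat. The gripper was clear at 139 mm height, and the force readings I took never went above about 3 N per axis.
- **Objects to leave alone:** I did not measure the pen, tile, spanner and block again at the end. In the pictures where they could be seen they looked unmoved, and I never pushed near them.
- **Other:** one move command was refused because a row left out `dx`, or for a similar format fault. The arm did not move, and I resent it.

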